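Put the carving tools away in the sloping rack

ROBOT

A 7-joint arm with a two-finger parallel gripper is mounted at the origin on the work surface. World frame = base frame: x ahead of the robot, y to its left, z up, the work surface at z = 0. Lengths are in m, angles in rad, forces in N, time in s.
With the tool pointing down it reaches from about 0.4 to 0.875 m from the base axis. Payload 19.3 kg.
Tool frame: the origin (TCP) lies on the centre line of the jaws, within the pads' length; the fingertips stand 25 mm ahead of it and the grasp point (between the pads) lies 6 mm ahead of it; z points along the fingers, y is the direction in which the jaws open and shut (so a half turn about z gives the same grasp; the last joint's range is limited). The gripper opens to 85 mm and grips with 20 to 120 N. Pads are 22 mm wide; open, the fingers measure 114 mm over their backs; the gripper's body (76 mm by 85 mm) begins 54 mm behind the grasp point. The pads swing forward as they close: fully open they stand 13 mm farther back than shut.
Start: joints at [-1.245, 0.521, -0.036, 1.599, 0.021, 1.021, -0.113], TCP at [0.241, 0.577, 0.219] pointing down, gripper open.
Joint ranges: [-2.91, 2.91], [-0.3, 2.13], [-1.5, 1.42], [0.17, 2.43], [-1.26, 4.41], [0.16, 1.93], [-2.52, 2.52]. Speed limits (rad/s): [1.89, 1.89, 2.39, 2.39, 3.01, 3.01, 3.01].

INTERFACE

Orientations are given as a unit quaternion [x, y, z, w].
In Python, from workcell import robot, vision, models gives the robot as it stands.
- The arm moves only by the tool play_rows, never from a script. Its argument "commands" is text: rows parted by semicolons, each of 7 numbers parted by spaces: the shift along the tool's x, y, z in m, then the turn, a rotation vector about the tool's x, y, z in degrees, then the opening, from 0 (shut) to 1 (fully open). A call has 1 to 12 rows; each row shifts and turns the pose as measured when the row begins, along the tool's axes as they then stand; what a row does not reach is not made up. A row lasts 1/12 s, in which the tool goes at most 41.7 mm and 7.16 degrees, less where a joint would pass 70% of its speed; a pose out of reach is approached as far as the arm can. A call with a gripper value outside its range is refused whole. The fingers move at their own pace and stop on an object; the grip force is fixed at half the most. Time passes only in rows, so rows that do not move let the fingers close. It gives the time, the measured TCP pose, the force and the opening at its end, in the units of the state.
- robot.get_obs(): the state, without advancing time (a new reading comes with each control period).
- vision.read_camera(name): name is "side" or "top" or "wrist"; returns the picture (480x640x3 uint8, blue, green, red); there is no depth.
- vision.get_calibration(name): a dict with "fx", "fy", "cx", "cy" (pixels), "camera_from_world" (4x4, takes a point from world to camera coordinates); the wrist camera has in their place "T_tool_cam" (4x4, takes a point from camera to tool coordinates, whose origin is the TCP and whose axes are the flange's). Camera axes: x right, y down, z forward; pixel columns grow to the right and rows downward; lengths in m; the calibration is good to about 2 mm. The wrist camera is an equidistant fisheye: a pixel r from the principal point sees the ray r / f radians off the axis. A picture is of the moment at which its call begins: read the wrist's pose just before it. get_calibration takes no time and is no camera call.
- robot.job_done(): hands the job in, once; it reports no verdict.
Trained networks look in the newest picture that a camera, given by its name, has taken for a name from the list of things; names that differ only in an ending like _2 or _b are one class to them, and where a whole thing is asked for, a point or a joint stands for the part that bears it (a point fixed in the world has none). Each returns a list of dicts, best first, with "score" (0 to 1); they miss things now and then, are a little off and sometimes report something else, mostly with a low value. They report only what shows in the picture. A call takes as long as a camera call.
- models.look_for(camera, query): "location" ([x, y, z] in m, in world coordinates, good to about 4 mm: the middle of the surface that is visible of it).
The state is a dict: "clock": time; "q": joint angles; "qvel": joint speeds; "effort": joint torques, N m; "ee_pos": TCP position; "eef_rot": TCP orientation; "contact_force": force on the tool from outside, world axes, zero at the start; "moment": the same for the moment, N m; "width": finger opening in m.
Only numpy, scipy, OpenCV 4.12 (cv2) and the standard library are available. Lean on these libraries where they do the work, as an engineer would, in place of code of your own. Each camera call takes 0.05 s, during which the arm holds its last target.

TASK

Put the red-handled chisel and the pale wooden-handled gouge away in the sloping rack: one in each channel, flat of the handle down, blade pointing up the slope and the handle's end down by the bottom ledge, laid down gently and not dropped. When both lie in place, swing the red keeper bar across the two handles as far as it will go. Do not disturb the glue bottle, the mallet or the sharpening stone.

Things in the scene. Friction and masses are not known exactly. Their poses are not given: they have to be found in the camera images.
- chisel: Carving chisel with red handle and flat 22 mm wide blade, lying on the bench on its flat. 180 mm long, 140 g. Origin: mid-length on the flat underside; x points to the cutting edge, z up. Handle x = -90 to +20 mm, 28 wide, 30 high, D-shaped: flat below, sides upright for 17 mm, top rounded. Then brass ferrule and steel blade to x = +90, its middle 14 mm above the underside.
- gouge: Carving gouge with pale wooden handle and trough-shaped blade 20 mm wide, lying on the bench on its flat. 180 mm long, 140 g. Origin: mid-length on the flat underside; x points to the cutting edge, z up. Handle x = -90 to +20 mm, 28 wide, 30 high, D-shaped: flat below, sides upright for 17 mm, top rounded. Then brass ferrule and steel blade to x = +90, its middle 14 mm above the underside.
- chisel_grip (a point): Point near the balance point of the chisel, in the middle of the handle's thickness: 20 mm behind the chisel's origin (x = -20), 15 mm above the underside. Good place to grip across the 28 mm width.
- gouge_grip (a point): Point near the balance point of the gouge, in the middle of the handle's thickness: 20 mm behind the gouge's origin (x = -20), 15 mm above the underside. Good place to grip across the 28 mm width.
- chisel_tip (a point): Middle of the chisel's cutting edge, 90 mm ahead of its origin, 14 mm above the underside.
- gouge_tip (a point): Middle of the gouge's cutting edge, 90 mm ahead of its origin, 14 mm above the underside.
- board: Pale board of the fixed rack, 250 mm up the slope x 290 wide, tilted 25 degrees, low edge towards the robot. Origin: middle of the low edge, on the upper face, 35 mm above the bench; x up the slope, y left, z out of the board. Ledge 20 high, x = 0 to 12. Two channels, middle lines y = +50 and -50, 40 wide inside, x = 12 to 202, between dark ribs 6 wide, 5 high.
- seat_left (a point): Point on the floor of the left channel (board x = 102, y = +50, z = 0 mm), where the origin of a tool lies when its handle's end touches the ledge.
- seat_right (a point): Point on the floor of the right channel (board x = 102, y = -50, z = 0 mm), where the origin of a tool lies when its handle's end touches the ledge.
- keeper (a joint): Red keeper bar 16 mm wide, 10 thick, 201 long from its pivot, turning parallel to the board, underside 38 mm above it (clear of the handles). 0: open, pointing up the slope and 0.3 rad outwards (left); grows as it turns clockwise seen from above; 1.87: closed against its stop, straight across both channels. Light friction holds it anywhere.
- keeper_knob (a point): Centre of the top of the black round knob on the keeper bar, 185 mm from the pivot axis, 78 mm above the board. The knob is 20 mm in diameter and stands 30 mm above the bar, square to the board.
- keeper_pivot (a point): Point on the keeper's turning axis (square to the board) at the bar's top, 48 mm above the board; the axis is at board x = 60, y = +125 mm.
- glue: Bystander: yellow glue bottle with red cap, 64 mm in diameter, 170 mm high; origin at the centre of its base.
- mallet: Bystander: carver's mallet standing on its head, dark wooden head 88 mm in diameter and 100 mm high, handle upwards to 230 mm; origin at the centre of its base.
- stone: Bystander: grey sharpening stone, 50 x 150 x 25 mm, lying flat with its length roughly along y; origin at the centre of its underside.

How it is judged:
By the outcome, as a careful person would: the job done as asked, in the order asked, and still so for the second after the job is handed in, with the robot touching nothing.
It also fails if it takes over 72 s, if anything falls off the work surface, if the arm or the gripper's body presses on something with over 40 N, if the wrist force passes 120 N, or if a joint passes its speed limit or range.

## Working session

There is one attempt and no reset: what is moved stays moved. The work goes in short steps, Python scripts to look and compute and a tool call to move; the robot and the scene stay as the last step left them, time stands still between calls to the robot, and variables do not carry over. Pictures are saved under pics/ and viewed, and the job is handed in when it is done.

Besides the shell and the picture viewer there is one more tool, called after "Request:" as name(argument=value, ...), one argument or row to a line, values as JSON. play_rows: Moves the arm, as the interface text tells. Its arguments: {"type":"object","properties":{"commands":{"type":"string"}},"required":["commands"]}

```bash
ls; mkdir -p pics
python3 - <<'E'
from workcell import robot, vision, models
import cv2, numpy as np
np.set_printoptions(precision=4,suppress=True)
print(robot.get_obs())
for n in ["side","top","wrist"]:
    im=vision.read_camera(n); cv2.imwrite(f"pics/{n}0.png",im)
    print(n,vision.get_calibration(n))
    for q in ["chisel","gouge","board","keeper_knob","glue","mallet","stone"]:
        print(q,[(np.round(d["location"],3),round(d["score"],2)) for d in models.look_for(n,q)[:2]])
E
```

```text
pics
{'clock': 0.0, 'q': array([-1.2452,  0.522 , -0.0363,  1.6   ,  0.0212,  1.0211, -0.1128]), 'qvel': array([ 0.0009,  0.0009,  0.0014, -0.0003,  0.0001, -0.0003,  0.0001]), 'effort': array([ -0.0004, -92.7085,   1.9801, -36.9928,   0.0179,   0.0084,
         0.0001]), 'ee_pos': array([0.2409, 0.5764, 0.2183]), 'eef_rot': array([ 0.1966,  0.9805, -0.0005, -0.0001]), 'contact_force': array([ 0.0075, -0.6883,  0.104 ]), 'moment': array([ 0.0034, -0.0082,  0.0527]), 'width': 0.0854644842208038}
side {'fx': 563.7718784151044, 'fy': 563.7718784151044, 'cx': 319.29889921954435, 'cy': 245.7429365602413, 'camera_from_world': array([[ 0.9285, -0.371 , -0.0153, -0.5382],
       [-0.2225, -0.523 , -0.8228,  0.2614],
       [ 0.2972,  0.7674, -0.5681,  1.3508],
       [ 0.    ,  0.    ,  0.    ,  1.    ]])}
chisel [(array([0.444, 0.34 , 0.021]), 0.17)]
gouge [(array([ 0.441, -0.337,  0.021]), 0.8)]
board [(array([0.554, 0.028, 0.093]), 0.6), (array([0.446, 0.329, 0.022]), 0.5)]
keeper_knob [(array([0.562, 0.168, 0.146]), 0.93)]
glue [(array([0.648, 0.369, 0.095]), 0.86), (array([0.444, 0.339,
[... 763 characters left out ...]
0.096]), 0.69)]
stone [(array([0.556, 0.174, 0.146]), 0.72), (array([0.777, 0.05 , 0.023]), 0.56)]
wrist {'fx': 371.64829954431775, 'fy': 371.64829954431775, 'cx': 315.5105444718978, 'cy': 241.00902944462445, 'T_tool_cam': array([[-0.0011, -0.9447, -0.3278,  0.0849],
       [ 1.    , -0.0011, -0.0001,  0.0001],
       [-0.0003, -0.3278,  0.9447, -0.1555],
       [ 0.    ,  0.    ,  0.    ,  1.    ]])}
chisel [(array([0.428, 0.382, 0.026]), 0.86)]
gouge [(array([0.42 , 0.383, 0.022]), 0.69), (array([ 0.487, -0.3  ,  0.019]), 0.58)]
board [(array([0.49 , 0.172, 0.069]), 0.78), (array([0.424, 0.385, 0.028]), 0.38)]
keeper_knob []
glue []
mallet []
stone [(array([ 0.483, -0.298,  0.014]), 0.27)]
```

View pictures.

View pics/top0.png

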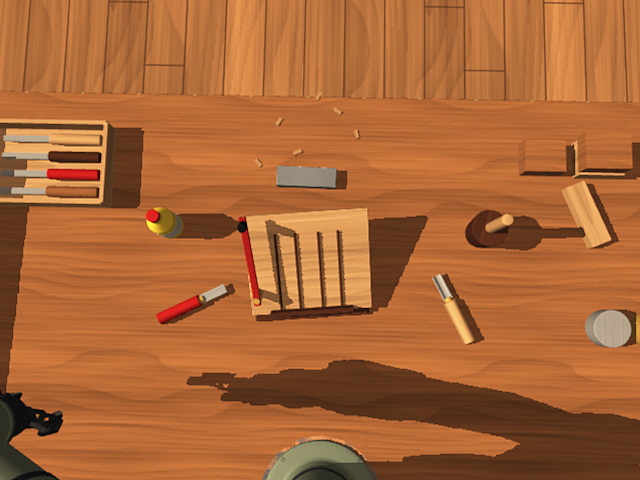

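View pics/side0.png

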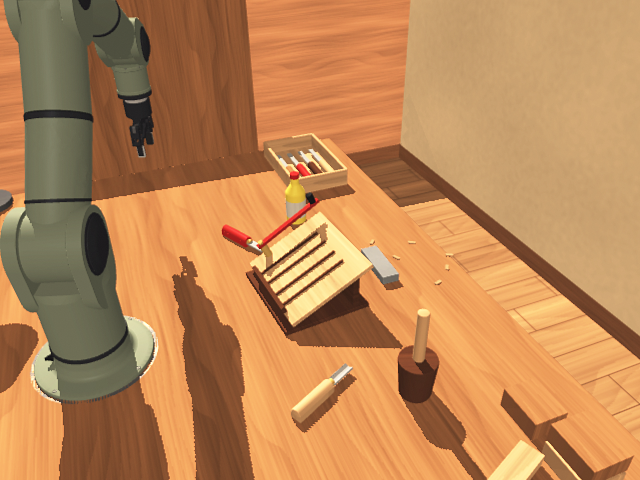

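View pics/wrist0.png

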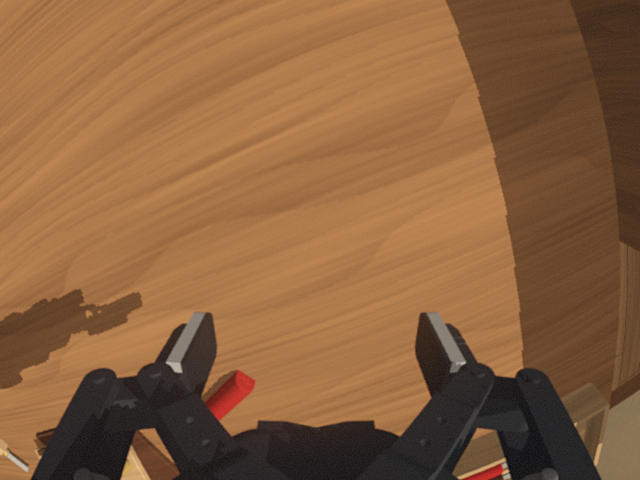

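Run:
```python
import cv2, numpy as np
t=cv2.imread("pics/top0.png"); s=cv2.imread("pics/side0.png")
cv2.imwrite("pics/c1.png",cv2.resize(t[200:330,225:385],None,fx=5,fy=4.6,interpolation=cv2.INTER_CUBIC))
a=cv2.resize(t[275:335,150:240],None,fx=6,fy=6,interpolation=cv2.INTER_CUBIC)
b=cv2.resize(t[265:350,420:490],None,fx=6,fy=6,interpolation=cv2.INTER_CUBIC)
cv2.imwrite("pics/c2.png",a);cv2.imwrite("pics/c3.png",b)
cv2.imwrite("pics/c4.png",cv2.resize(s[190:340,215:385],None,fx=4.5,fy=4,interpolation=cv2.INTER_CUBIC))
```

```text
(no output)
```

View pics/c1.png

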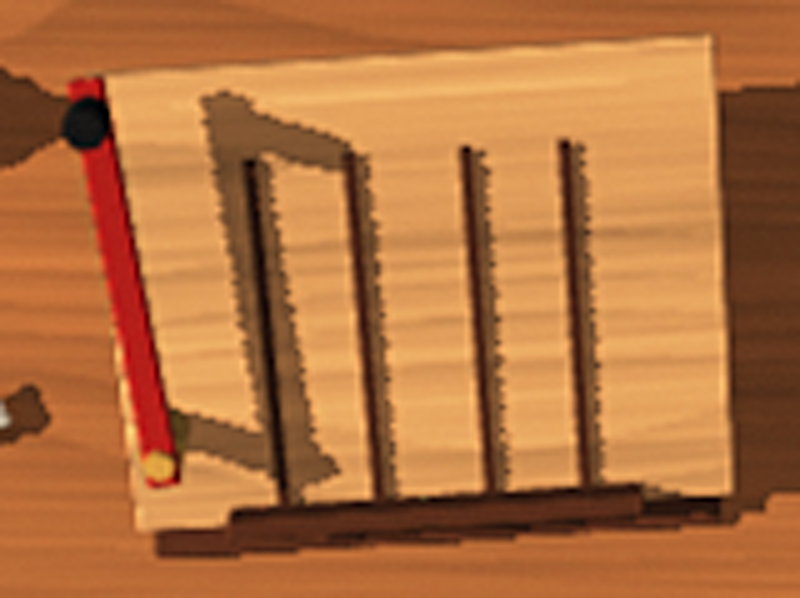

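View pics/c2.png

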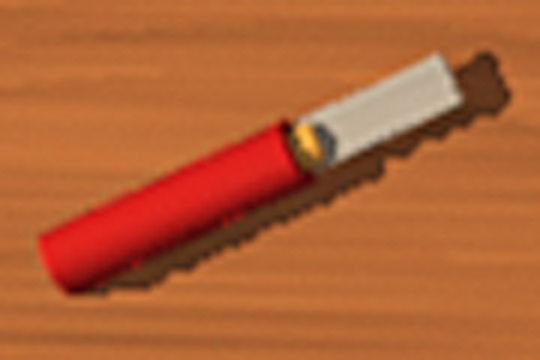

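View pics/c3.png

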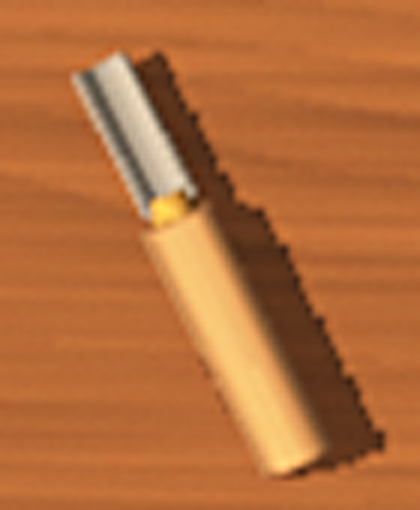

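View pics/c4.png

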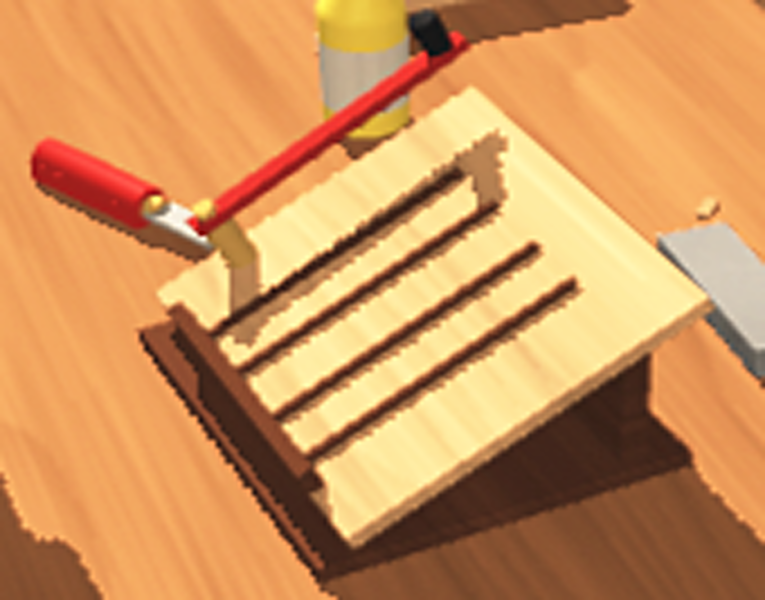

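```bash
cat > h.py <<'E'
import numpy as np, json
from scipy.spatial.transform import Rotation as R
from workcell import robot, vision, models
np.set_printoptions(precision=4,suppress=True)
def proj(n,P):
    c=vision.get_calibration(n); P=np.atleast_2d(P); q=P@c["camera_from_world"][:3,:3].T+c["camera_from_world"][:3,3]
    return np.c_[c["fx"]*q[:,0]/q[:,2]+c["cx"],c["fy"]*q[:,1]/q[:,2]+c["cy"]]
def boardR(yaw): return R.from_euler('z',yaw)*R.from_euler('y',-np.radians(25))
def b2w(p,P): return boardR(p[2]).apply(np.atleast_2d(P))+[p[0],p[1],.035]
def t2w(p,P): return R.from_euler('z',p[2]).apply(np.atleast_2d(P))+[p[0],p[1],0]
E
python3 - <<'E'
from h import *
from scipy.optimize import least_squares
c=1e-3
B=c*np.array([[250,-145,0],[250,145,0],[0,-145,0],[0,145,0],[202,73,5],[202,27,5],[202,-27,5],[202,-73,5],[60+185*np.cos(.3),125+185*np.sin(.3),78]])
bt=np.array([[367.4,208],[246,216.3],[371,307.6],[252.4,314.8],[275.4,234.8],[295.4,233],[318.4,232.2],[338.4,230.9],[242,225]])
bs=np.array([[372.8,265],[319.4,211.25],[292.8,327],[250.1,263.3],[317.2,233],[325.4,241.8],[334.3,251.3],[342.3,260.8]])
def f(p,w):
    r=[]
    if 't' in w: r.append(proj("top",b2w(p,B))-bt)
    if 's' in w: r.append(proj("side",b2w(p,B[:8]))-bs)
    return np.concatenate(r)
for w in ["t","s","ts"]:
    s=least_squares(lambda p:f(p,w).ravel(),[.45,.02,0.05],x_scale=[.01,.01,.01],loss='soft_l1'); print("board",w,s.x,"\n",f(s.x,w).round(1).tolist())
np.save("board.npy",s.x)
T=c*np.array([[90,0,14],[20,14,17],[20,-14,17],[-90,14,17],[-90,-14,17]])
for n,d,p0 in [("chisel",[[225.3,288],[197.8,295.3],[202.5,304.2],[156.7,315],[161.7,323.7]],[.45,.33,-1.1]),
             ("gouge",[[436.2,275.5],[444.2,304.2],[455.5,299.7],[464.2,343.8],[474.7,339.5]],[.45,-.32,.4])]:
    s=least_squares(lambda p:(proj("top",t2w(p,T))-d).ravel(),p0,x_scale=[.01]*3); print(n,s.x,s.fun.reshape(-1,2).round(1).tolist()); print("side proj",proj("side",t2w(s.x,T)).round(1).tolist()); np.save(n+".npy",s.x)
E
cat > z.py <<'E'
E
```

```text
board t [0.4442 0.0273 0.0769] 
 [[1.7, 0.4], [-3.3, -0.9], [0.6, 0.3], [-0.0, -0.4], [0.1, -0.5], [0.0, 0.2], [0.4, -0.3], [0.2, -0.1], [-18.5, 6.9]]
board s [0.4452 0.0186 0.0928] 
 [[0.6, 0.3], [0.5, 0.6], [-0.7, -0.5], [-1.4, 0.7], [-0.0, -0.2], [-0.5, -0.7], [0.2, 0.0], [0.8, -0.3]]
board ts [0.4449 0.0246 0.0806] 
 [[2.4, -0.1], [-2.5, -0.9], [1.7, -0.2], [1.1, -0.4], [1.0, -0.7], [0.9, -0.1], [1.2, -0.6], [1.1, -0.5], [-17.5, 6.9], [-0.6, -0.3], [0.6, -0.1], [-2.4, -1.8], [-1.5, -0.6], [-0.3, -1.0], [-0.9, -1.5], [-0.5, -0.7], [-0.2, -1.1]]
chisel [ 0.4565  0.3227 -1.0995] [[0.5, -0.4], [-0.3, -0.5], [-0.3, 0.8], [0.2, -0.8], [-0.2, 0.9]]
side proj [[263.3, 249.9], [250.5, 238.6], [243.7, 242.6], [226.7, 226.2], [219.9, 229.9]]
gouge [ 0.458  -0.3187  0.4619] [[0.3, 0.1], [0.1, -0.5], [-1.0, -0.9], [0.4, 1.0], [0.2, 0.3]]
side proj [[347.7, 366.4], [322.8, 380.1], [332.4, 386.5], [288.2, 410.2], [297.9, 417.4]]
```

Run:
```python
from h import *
from scipy.optimize import least_squares
c=1e-3
B=c*np.array([[250,-145,0],[250,145,0],[0,-145,0],[0,145,0],[202,73,5],[202,27,5],[202,-27,5],[202,-73,5]])
bt=np.array([[367.4,208],[246,216.3],[371,307.6],[252.4,314.8],[275.4,234.8],[295.4,233],[318.4,232.2],[338.4,230.9]])
bs=np.array([[372.8,265],[319.4,211.25],[292.8,327],[250.1,263.3],[317.2,233],[325.4,241.8],[334.3,251.3],[342.3,260.8]])
it=[0,2,3,4,5,6,7]
ft=lambda p:(proj("top",b2w(p,B[it]))-bt[it]).ravel()
fs=lambda p:(proj("side",b2w(p,B))-bs).ravel()
st=least_squares(ft,[.45,.02,.05],x_scale=[.01]*3); print(st.x,st.fun.reshape(-1,2).round(1).tolist())
# allow camera pixel bias
s=least_squares(lambda p:np.r_[ft(p[:3])+np.tile(p[3:5],7),fs(p[:3])+np.tile(p[5:7],8),.7*p[3:7]],[.45,.02,.05,0,0,0,0],x_scale=[.01]*3+[1]*4)
print(s.x,np.abs(s.fun).max())
b=s.x[:3]; np.save("board.npy",b)
K=lambda a:c*np.array([[60+185*np.cos(.3-a),125+185*np.sin(.3-a),78]])
for n,d in [("top",[242,225]),("side",[215+423/4.5,190+18/4])]:
    for a in [0,.1,.2,.3,.4]: print(n,a,proj(n,b2w(b,K(a)))[0].round(1),np.round(d,1))
    print("pivot",proj(n,b2w(b,c*np.array([60,125,48]))))
print("knob pos a=.?",b2w(b,K(.2)),b2w(b,c*np.array([[102,50,0],[102,-50,0]])))
```

```text
[0.444  0.0274 0.0827] [[1.0, 0.2], [0.5, 0.0], [-0.1, 0.1], [-0.4, -0.2], [-0.5, 0.4], [-0.2, -0.3], [-0.3, -0.2]]
[ 0.4452  0.0247  0.0871 -0.8684  0.5006  0.7248  1.0362] 1.1551893852012451
top 0 [223.9 232.4] [242 225]
top 0.1 [231.9 229.8] [242 225]
top 0.2 [240.2 228. ] [242 225]
top 0.3 [248.7 227.1] [242 225]
top 0.4 [257.2 226.9] [242 225]
pivot [[257.8147 299.5693]]
side 0 [299.4 189.3] [309.  194.5]
side 0.1 [303.4 191.1] [309.  194.5]
side 0.2 [307.1 193.4] [309.  194.5]
side 0.3 [310.3 196.1] [309.  194.5]
side 0.4 [313.  199.3] [309.  194.5]
pivot [[260.4975 242.9073]]
knob pos a=.? [[0.6203 0.184  0.2088]] [[ 0.533   0.0825  0.0781]
 [ 0.5417 -0.0171  0.0781]]
```

```bash
cat >> h.py <<'E'
from scipy.linalg import logm, expm
def Rt(y,z):
    y=np.asarray(y,float); z=np.asarray(z,float); y=y-z*(y@z)/(z@z); y/=np.linalg.norm(y); z=z/np.linalg.norm(z)
    return np.c_[np.cross(y,z),y,z]
def plan(pos,Rm,split=False,n=None):
    o=robot.get_obs(); A=np.eye(4); A[:3,:3]=R.from_quat(o["eef_rot"]).as_matrix(); A[:3,3]=o["ee_pos"]
    B=np.eye(4); B[:3,:3]=Rm; B[:3,3]=pos
    D=np.linalg.inv(A)@B
    rv=np.degrees(R.from_matrix(D[:3,:3]).as_rotvec())
    L=np.real(logm(D)); v=L[:3,3]
    m=n or int(np.ceil(max(np.linalg.norm(v)/.038,np.linalg.norm(rv)/6.5,1)))
    print("now",o["ee_pos"],"t",round(o["clock"],2),"w",round(o["width"],4),"F",o["contact_force"].round(1),"q",o["q"].round(2))
    print("tool-frame delta",D[:3,3].round(4),"rotvec",rv.round(2))
    print("screw: rows",m,"v",(v/m).round(4),"w",(rv/m).round(2))
    print("  translate-after-rotate delta (target tool axes)",(B[:3,:3].T@(B[:3,3]-A[:3,3])).round(4))
def above(p,x,h,flip=0):  # tool down over a bench tool
    a=p[2]+np.pi/2+flip*np.pi
    return np.r_[t2w(p,[x,0,0])[0][:2],h],Rt([np.cos(a),np.sin(a),0],[0,0,-1])
def rackpose(b,P,flip=0):
    M=boardR(b[2]).as_matrix()
    return b2w(b,P)[0],Rt((1-2*flip)*M[:,1],-M[:,2])
E
python3 - <<'E'
from h import *
c=np.load("chisel.npy"); plan(*above(c,-.02,.2));
E
```

```text
now [0.241  0.5766 0.2189] t 1.2 w 0.0854 F [-0.7  0.5  1. ] q [-1.25  0.52 -0.04  1.6   0.02  1.02 -0.11]
tool-frame delta [-0.2815 -0.1383  0.0189] rotvec [-0.    0.   40.31]
screw: rows 9 v [-0.0354 -0.0037  0.0021] w [-0.    0.    4.48]
  translate-after-rotate delta (target tool axes) [-0.3041  0.0767  0.0189]
```

Request:
play_rows(
  commands="-0.0354 -0.0037 0.0021 0 0 4.48 0.7;-0.0354 -0.0037 0.0021 0 0 4.48 0.7;-0.0354 -0.0037 0.0021 0 0 4.48 0.7;-0.0354 -0.0037 0.0021 0 0 4.48 0.7;-0.0354 -0.0037 0.0021 0 0 4.48 0.7;-0.0354 -0.0037 0.0021 0 0 4.48 0.7;-0.0354 -0.0037 0.0021 0 0 4.48 0.7;-0.0354 -0.0037 0.0021 0 0 4.48 0.7;-0.0354 -0.0037 0.0021 0 0 4.48 0.7",
)

```text
clock: 1.95
ee_pos: [0.4581, 0.3462, 0.1981]
eef_rot: [0.529, 0.848, 0.002, -0.002]
contact_force: [0.2, -0.0, -0.2]
width: 0.0598
```

Run:
```python
from h import *
import cv2
c=np.load("chisel.npy"); plan(*above(c,-.02,.2))
cv2.imwrite("pics/w1.png",vision.read_camera("wrist"))
```

```text
now [0.4581 0.3462 0.1981] t 1.95 w 0.0598 F [ 0.2 -0.  -0.2] q [-0.88  0.47  0.18  1.77 -0.11  0.91 -0.2 ]
tool-frame delta [-0.0004 -0.0121 -0.0019] rotvec [ 0.05 -0.31 -0.91]
screw: rows 1 v [-0.0003 -0.0121 -0.0019] w [ 0.05 -0.31 -0.91]
  translate-after-rotate delta (target tool axes) [-0.0002 -0.0121 -0.0019]
```

View pics/w1.png

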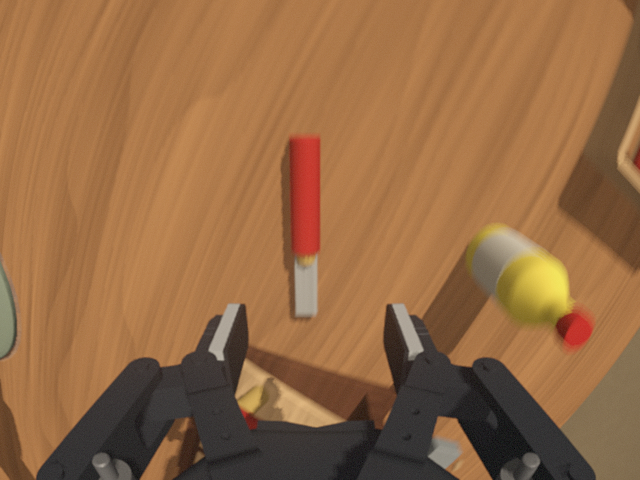

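```bash
cat >> h.py <<'E'
def wproj(P,o):
    c=vision.get_calibration("wrist"); T=c["T_tool_cam"]
    Rm=R.from_quat(o["eef_rot"]).as_matrix(); q=(np.atleast_2d(P)-o["ee_pos"])@Rm
    q=(q-T[:3,3])@T[:3,:3]
    r=np.hypot(q[:,0],q[:,1]); th=np.arctan2(r,q[:,2]); k=c["fx"]*th/r
    return np.c_[q[:,0]*k+c["cx"],q[:,1]*k+c["cy"]]
E
python3 - <<'E'
from h import *
from scipy.optimize import least_squares
T=1e-3*np.array([[90,0,14],[20,14,17],[20,-14,17],[-90,14,17],[-90,-14,17]])
p=np.load("chisel.npy"); o=robot.get_obs()
print(wproj(t2w(p,T),o).round(1).tolist())
d=np.array([[306,317],[320.5,254],[292.5,255],[320,137],[290,138]])
s=least_squares(lambda p:(wproj(t2w(p,T),o)-d).ravel(),p,x_scale=[.01]*3)
print(p,s.x,s.fun.reshape(-1,2).round(1).tolist()); np.save("chisel2.npy",s.x)
plan(*above(s.x,-.02,.2)); plan(*above(s.x,-.02,.035))
E
```

```text
[[307.4, 304.4], [319.1, 241.2], [290.0, 242.1], [315.6, 124.6], [284.2, 125.9]]
[ 0.4565  0.3227 -1.0995] [ 0.4636  0.3122 -1.1295] [[0.8, -2.2], [-0.1, -0.2], [-0.9, -1.2], [0.7, 1.8], [-0.5, 1.0]]
now [0.4616 0.3384 0.1979] t 2.0 w 0.06 F [ 6.7 -8.2 -1. ] q [-0.87  0.47  0.19  1.77 -0.11  0.91 -0.2 ]
tool-frame delta [-0.0046 -0.0094 -0.0021] rotvec [ 0.01 -0.1   0.01]
screw: rows 1 v [-0.0046 -0.0094 -0.0021] w [ 0.01 -0.1   0.01]
  translate-after-rotate delta (target tool axes) [-0.0046 -0.0094 -0.0021]
now [0.4616 0.3384 0.1979] t 2.0 w 0.06 F [ 6.7 -8.2 -1. ] q [-0.87  0.47  0.19  1.77 -0.11  0.91 -0.2 ]
tool-frame delta [-0.0049 -0.0094  0.1629] rotvec [ 0.01 -0.1   0.01]
screw: rows 5 v [-0.0009 -0.0019  0.0326] w [ 0.   -0.02  0.  ]
  translate-after-rotate delta (target tool axes) [-0.0046 -0.0094  0.1629]
```

Request:
play_rows(
  commands="0 0 0 0 0 0 0.6;0 0 0 0 0 0 0.6",
)

```text
clock: 2.17
ee_pos: [0.4633, 0.3353, 0.1981]
eef_rot: [0.538, 0.843, 0.0, -0.0]
contact_force: [-0.8, -0.1, -0.0]
width: 0.0514
```

```bash
cat > wt.py <<'E'
import sys
from h import *
import cv2
def look(name):
    o=robot.get_obs(); im=vision.read_camera("wrist"); cv2.imwrite(f"pics/{name}.png",im); 
    np.savez(f"pics/{name}.npz",p=o["ee_pos"],q=o["eef_rot"]); return o,im
def pose(name):
    z=np.load(f"pics/{name}.npz"); return dict(ee_pos=z["p"],eef_rot=z["q"])
E
python3 - <<'E'
from wt import *
o,im=look("w2"); print(o["ee_pos"],o["qvel"])
m=cv2.inRange(cv2.cvtColor(im,cv2.COLOR_BGR2HSV),(0,150,80),(6,255,255))|cv2.inRange(cv2.cvtColor(im,cv2.COLOR_BGR2HSV),(174,150,80),(180,255,255))
n,l,s,c=cv2.connectedComponentsWithStats(m); print(s[s[:,4]>300])
cv2.imwrite("pics/w2c.png",cv2.resize(im[110:330,230:390],None,fx=3.6,fy=2.7,interpolation=cv2.INTER_CUBIC))
E
```

```text
[0.4633 0.3353 0.1981] [ 0.0009 -0.0023 -0.008  -0.0037 -0.0055 -0.0012  0.0061]
[[     0      0    640    480 302051]
 [   287    119     34    121   3543]
 [   563    283     40     44   1212]
 [   246    399     37     24    333]]
```

View pics/w2c.png

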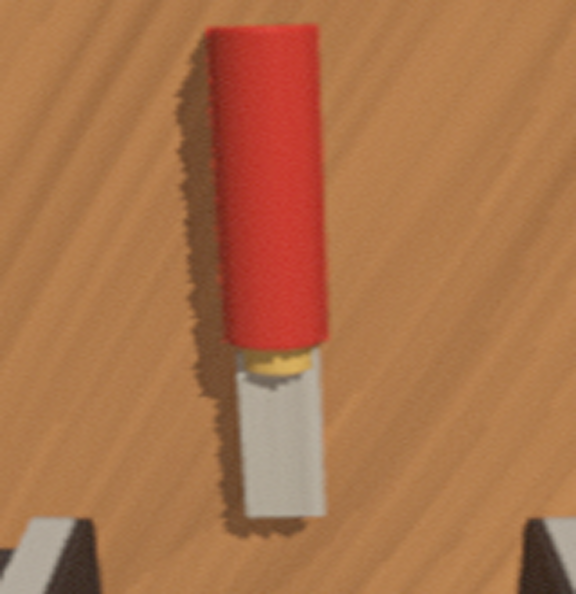

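Run:
```python
from wt import *
from scipy.optimize import least_squares
T=1e-3*np.array([[90,0,14],[20,14,17],[20,-14,17],[-90,14,17],[-90,-14,17]])
p=np.load("chisel.npy"); o=pose("w2")
d=np.array([[309.6,300.7],[320.8,235.5],[293.3,237],[318.3,120],[287.5,121.1]])
s=least_squares(lambda p:(wproj(t2w(p,T),o)-d).ravel(),p,x_scale=[.01]*3)
print(p,s.x,s.fun.reshape(-1,2).round(1).tolist()); np.save("chisel2.npy",s.x)
# grip point from averaged
plan(*above(s.x,-.02,.2)); plan(*above(s.x,-.02,.034))
```

```text
[ 0.4565  0.3227 -1.0995] [ 0.4585  0.3247 -1.1073] [[0.1, -0.4], [0.9, 1.1], [-0.9, 0.4], [0.2, -0.5], [-0.3, -0.5]]
now [0.4629 0.3361 0.1982] t 2.22 w 0.0513 F [1.  0.3 0.4] q [-0.87  0.47  0.19  1.77 -0.11  0.91 -0.2 ]
tool-frame delta [ 0.0115 -0.0093 -0.0018] rotvec [ 0.03 -0.07 -1.52]
screw: rows 1 v [ 0.0116 -0.0091 -0.0018] w [ 0.03 -0.07 -1.52]
  translate-after-rotate delta (target tool axes) [ 0.0118 -0.009  -0.0018]
now [0.4629 0.3361 0.1982] t 2.22 w 0.0513 F [1.  0.3 0.4] q [-0.87  0.47  0.19  1.77 -0.11  0.91 -0.2 ]
tool-frame delta [ 0.0113 -0.0094  0.1642] rotvec [ 0.03 -0.07 -1.52]
screw: rows 5 v [ 0.0023 -0.0018  0.0328] w [ 0.01 -0.01 -0.3 ]
  translate-after-rotate delta (target tool axes) [ 0.0118 -0.009   0.1642]
```

Request:
play_rows(
  commands="0.0115 -0.0093 0 0 0 -1.5 0.6;0 0 0.03 0 0 0 0.6;0 0 0.03 0 0 0 0.6;0 0 0.03 0 0 0 0.6;0 0 0.03 0 0 0 0.6;0 0 0 0 0 0 0.6",
)

```text
clock: 2.72
ee_pos: [0.4429, 0.3556, 0.0763]
eef_rot: [0.516, 0.857, 0.005, -0.002]
contact_force: [-1.3, -0.6, -0.0]
width: 0.0509
```

Run:
```python
from wt import *
plan(*above(np.load("chisel2.npy"),-.02,.034))
o,im=look("w3")
```

```text
now [0.4429 0.3556 0.0763] t 2.72 w 0.0509 F [-1.3 -0.6 -0. ] q [-0.87  0.63  0.13  1.88 -0.14  0.64 -0.17]
tool-frame delta [-0.015  -0.0004  0.0422] rotvec [ 0.36 -0.48  1.32]
screw: rows 2 v [-0.0074 -0.      0.0211] w [ 0.18 -0.24  0.66]
  translate-after-rotate delta (target tool axes) [-0.0146  0.0002  0.0423]
```

View pics/w3.png

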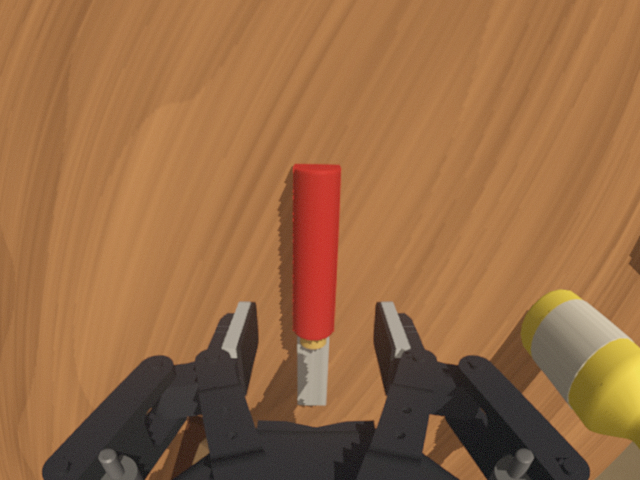

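Request:
play_rows(
  commands="-0.010 0 0.010 0.3 -0.4 1.3 0.6;0 0 0.01 0 0 0 0.6;0 0 0 0 0 0 0.6;0 0 0 0 0 0 0.6;0 0 0 0 0 0 0.6",
)

```text
clock: 3.18
ee_pos: [0.4494, 0.3511, 0.0627]
eef_rot: [0.525, 0.851, 0.005, 0.0]
contact_force: [0.0, 0.3, -0.6]
width: 0.051
```

Run:
```python
from wt import *
plan(*above(np.load("chisel2.npy"),-.02,.034))
```

```text
now [0.4494 0.3511 0.0627] t 3.18 w 0.051 F [ 0.   0.3 -0.6] q [-0.86  0.65  0.13  1.88 -0.14  0.61 -0.17]
tool-frame delta [-0.0078 -0.0039  0.0286] rotvec [ 0.47 -0.24  0.16]
screw: rows 1 v [-0.0077 -0.0037  0.0286] w [ 0.47 -0.24  0.16]
  translate-after-rotate delta (target tool axes) [-0.0077 -0.0036  0.0287]
```

Request:
play_rows(
  commands="-0.004 -0.002 0.008 0.5 -0.2 0.1 0.6;-0.004 -0.002 0.008 0 0 0 0.6;0 0 0.006 0 0 0 0.6;0 0 0 0 0 0 0.6;0 0 0 0 0 0 0.6;0 0 0 0 0 0 0.6",
)

```text
clock: 3.68
ee_pos: [0.4502, 0.3416, 0.0398]
eef_rot: [0.526, 0.851, 0.001, -0.0]
contact_force: [-0.3, -0.4, -0.2]
width: 0.051
```

Run:
```python
from wt import *
plan(*above(np.load("chisel2.npy"),-.02,.034))
```

```text
now [0.4502 0.3416 0.0398] t 3.68 w 0.051 F [-0.3 -0.4 -0.2] q [-0.84  0.68  0.12  1.89 -0.15  0.57 -0.16]
tool-frame delta [ 0.0012 -0.0001  0.0058] rotvec [ 0.04 -0.06  0.04]
screw: rows 1 v [ 0.0012 -0.0001  0.0058] w [ 0.04 -0.06  0.04]
  translate-after-rotate delta (target tool axes) [ 0.0012 -0.0001  0.0058]
```

Request:
play_rows(
  commands="0.001 0 0.0085 0 0 0 0.6;0 0 0 0 0 0 0.6;0 0 0 0 0 0 0.6;0 0 0 0 0 0 0;0 0 0 0 0 0 0;0 0 0 0 0 0 0;0 0 0 0 0 0 0;0 0 0 0 0 0 0;0 0 0 0 0 0 0",
)

```text
clock: 4.43
ee_pos: [0.4498, 0.3432, 0.031]
eef_rot: [0.525, 0.851, 0.001, -0.0]
contact_force: [-0.1, 0.0, -0.0]
width: 0.0002
```

Run:
```python
from wt import *
plan(*above(np.load("chisel2.npy"),-.02,.034))
o,im=look("w4")
```

```text
now [0.4498 0.3432 0.031 ] t 4.43 w 0.0002 F [-0.1  0.  -0. ] q [-0.84  0.7   0.12  1.89 -0.15  0.56 -0.16]
tool-frame delta [-0.0004 -0.0005 -0.003 ] rotvec [ 0.09 -0.09  0.07]
screw: rows 1 v [-0.0004 -0.0005 -0.003 ] w [ 0.09 -0.09  0.07]
  translate-after-rotate delta (target tool axes) [-0.0004 -0.0005 -0.003 ]
```

View pics/w4.png

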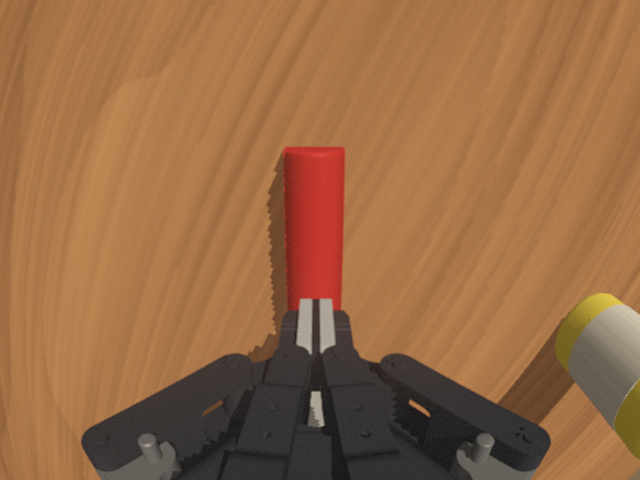

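Run:
```python
from wt import *
o=pose("w4"); p=np.load("chisel2.npy")
T=1e-3*np.array([[90,0,14],[20,14,17],[20,-14,17],[-90,14,17],[-90,-14,17],[-20,14,17],[-20,-14,17]])
print(wproj(t2w(p,T),o).round(0).tolist())
Rm=R.from_quat(o["eef_rot"]).as_matrix()
for z in [0,.006,.025]: print(z,wproj(o["ee_pos"]+Rm@[0,0,z],o))
for z in [0,.006,.025]: print(z,wproj(o["ee_pos"]+Rm@[0.011,0,z],o))
im=vision.read_camera("side"); cv2.imwrite("pics/s4.png",cv2.resize(im[150:300,150:350],None,fx=4,fy=4,interpolation=cv2.INTER_CUBIC))
```

```text
[[315.0, 432.0], [340.0, 354.0], [290.0, 354.0], [345.0, 151.0], [284.0, 151.0], [342.0, 290.0], [287.0, 290.0]]
0 [[315.635  302.7826]]
0.006 [[315.6374 296.9228]]
0.025 [[315.644  280.4353]]
0 [[315.6125 281.9467]]
0.006 [[315.6156 276.5532]]
0.025 [[315.6241 261.4722]]
```

View pics/s4.png

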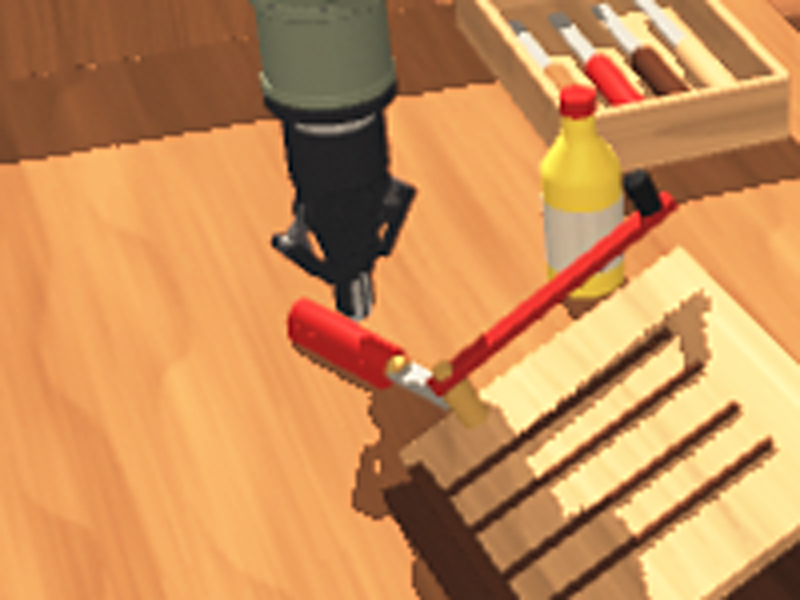

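Run:
```python
from wt import *
o=robot.get_obs(); Rm=R.from_quat(o["eef_rot"]).as_matrix(); print(o["ee_pos"],o["width"])
for z in [-.06,-.04,-.02,0,.025]: print(z,proj("side",o["ee_pos"]+Rm@[0,0,z]),proj("top",o["ee_pos"]+Rm@[0,0,z]), wproj(o["ee_pos"]+Rm@[.011,0,z],o))
im=vision.read_camera("top"); cv2.imwrite("pics/t4.png",cv2.resize(im[240:360,120:260],None,fx=5,fy=5,interpolation=cv2.INTER_CUBIC))
```

```text
[0.4498 0.3432 0.0309] -0.0002633201553713968
-0.06 [[236.4544 214.8794]] [[176.6936 305.7934]] [[315.5649 361.8542]]
-0.04 [[237.1078 220.511 ]] [[178.7688 305.8414]] [[315.5852 328.6299]]
-0.02 [[237.7525 226.0679]] [[180.7851 305.8881]] [[315.6006 302.6422]]
0 [[238.3888 231.5516]] [[182.745  305.9334]] [[315.6126 281.9467]]
0.025 [[239.1725 238.3055]] [[185.1192 305.9883]] [[315.6242 261.4722]]
```

View pics/t4.png

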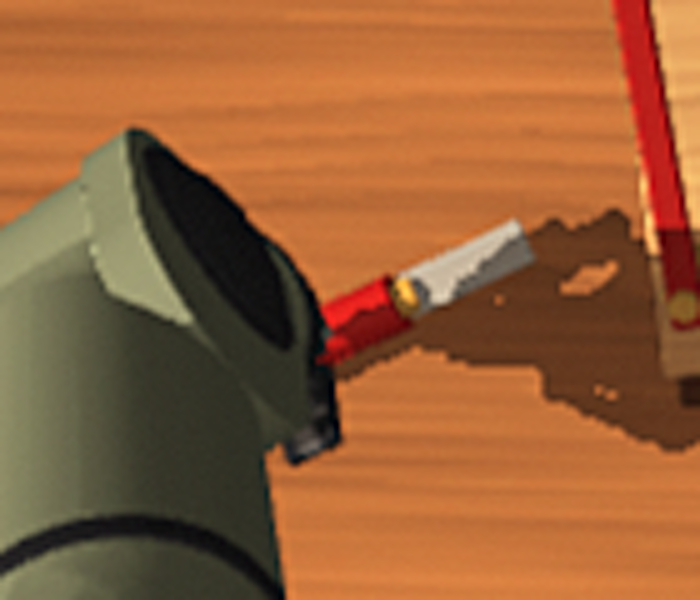

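Request:
play_rows(
  commands="0 0 0 0 0 0 0.6;0 0 0 0 0 0 0.6;0 0 0 0 0 0 0.6;0 0 0 0 0 0 0.6;0 0 0 0 0 0 0.6;0 0 0.008 0 0 0 0.6;0 0 0.008 0 0 0 0.6;0 0 0 0 0 0 0.6;0 0 0 0 0 0 0.6",
)

```text
clock: 5.33
ee_pos: [0.4497, 0.3431, 0.013]
eef_rot: [0.525, 0.851, 0.001, -0.0]
contact_force: [1.2, -0.1, 0.4]
width: 0.051
```

Run:
```python
from wt import *
plan(*above(np.load("chisel2.npy"),-.02,-.006))
o,im=look("w5")
im2=vision.read_camera("side"); cv2.imwrite("pics/s5.png",np.hstack([cv2.resize(im[240:440,200:440],None,fx=1.6,fy=2.2),cv2.resize(im2[190:270,190:280],None,fx=4.6,fy=5.5,interpolation=cv2.INTER_CUBIC)]))
```

```text
now [0.4497 0.3431 0.013 ] t 5.33 w 0.051 F [ 1.2 -0.1  0.4] q [-0.84  0.73  0.11  1.9  -0.15  0.52 -0.15]
tool-frame delta [-0.0004 -0.0004  0.019 ] rotvec [ 0.08 -0.08  0.06]
screw: rows 1 v [-0.0004 -0.0004  0.019 ] w [ 0.08 -0.08  0.06]
  translate-after-rotate delta (target tool axes) [-0.0004 -0.0003  0.019 ]
```

View pics/s5.png

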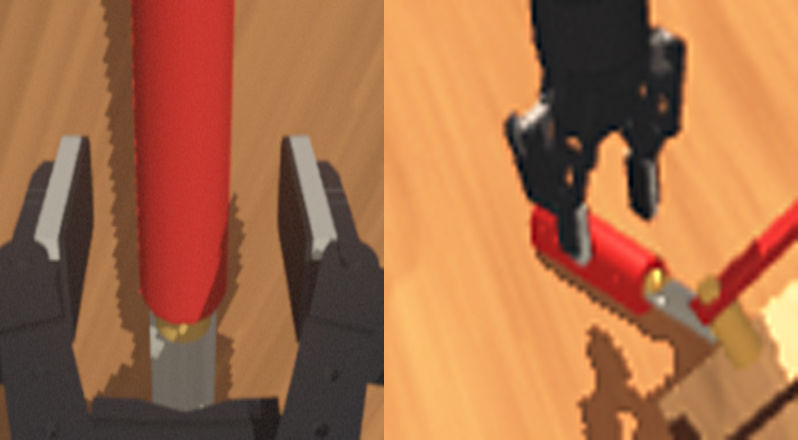

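Request:
play_rows(
  commands="0 0 0.006 0 0 0 0.6;0 0 0.005 0 0 0 0.6;0 0 0 0 0 0 0.6;0 0 0 0 0 0 0.6",
)

```text
clock: 5.77
ee_pos: [0.4499, 0.3434, 0.0013]
eef_rot: [0.525, 0.851, 0.001, -0.0]
contact_force: [0.0, -1.1, 0.2]
width: 0.0512
```

Run:
```python
from wt import *
plan(*above(np.load("chisel2.npy"),-.02,-.006))
o,im=look("w6")
im2=vision.read_camera("side"); cv2.imwrite("pics/s6.png",np.hstack([cv2.resize(im[240:440,200:440],None,fx=1.6,fy=2.2),cv2.resize(im2[190:270,190:280],None,fx=4.6,fy=5.5,interpolation=cv2.INTER_CUBIC)]))
```

```text
now [0.4499 0.3434 0.0013] t 5.77 w 0.0512 F [ 0.  -1.1  0.2] q [-0.83  0.75  0.11  1.9  -0.15  0.5  -0.15]
tool-frame delta [-0.0005 -0.0006  0.0073] rotvec [ 0.11 -0.09  0.07]
screw: rows 1 v [-0.0005 -0.0006  0.0073] w [ 0.11 -0.09  0.07]
  translate-after-rotate delta (target tool axes) [-0.0005 -0.0006  0.0073]
```

View pics/s6.png

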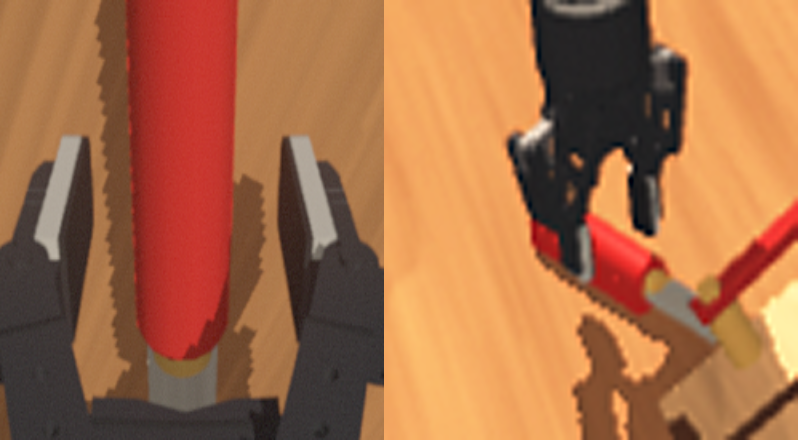

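Request:
play_rows(
  commands="0 0 0.006 0 0 0 0.6;0 0 0 0 0 0 0.6;0 0 0 0 0 0 0.6;0 0 0 0 0 0 0.4;0 0 0 0 0 0 0.2;0 0 0 0 0 0 0;0 0 0 0 0 0 0;0 0 0 0 0 0 0;0 0 0 0 0 0 0",
)

```text
clock: 6.62
ee_pos: [0.4501, 0.3435, -0.0044]
eef_rot: [0.525, 0.851, 0.002, -0.0]
contact_force: [-0.0, -0.7, -0.5]
width: 0.0262
```

Run:
```python
from wt import *
plan(*above(np.load("chisel2.npy"),-.02,-.006))
o,im=look("w7")
im2=vision.read_camera("side"); cv2.imwrite("pics/s7.png",np.hstack([cv2.resize(im[240:440,200:440],None,fx=1.6,fy=2.2),cv2.resize(im2[190:270,190:280],None,fx=4.6,fy=5.5,interpolation=cv2.INTER_CUBIC)]))
```

```text
now [ 0.4501  0.3435 -0.0044] t 6.62 w 0.0262 F [-0.  -0.7 -0.5] q [-0.83  0.76  0.1   1.9  -0.16  0.49 -0.15]
tool-frame delta [-0.0005 -0.0009  0.0016] rotvec [ 0.15 -0.11  0.07]
screw: rows 1 v [-0.0005 -0.0009  0.0016] w [ 0.15 -0.11  0.07]
  translate-after-rotate delta (target tool axes) [-0.0005 -0.0009  0.0016]
```

View pics/s7.png

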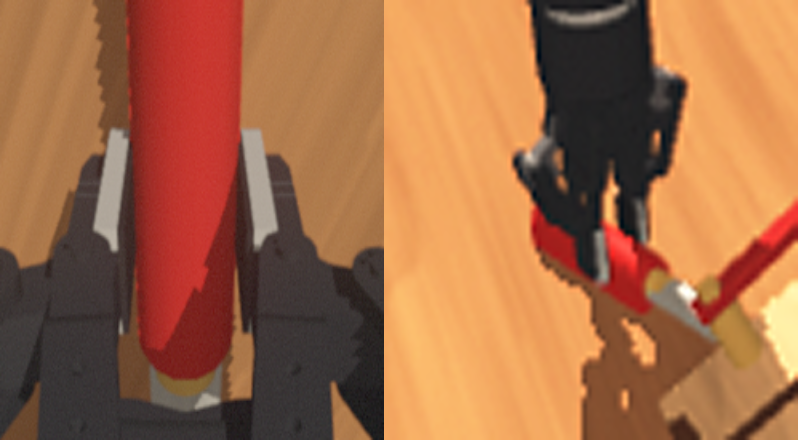

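Request:
play_rows(
  commands="0 0 0 0 0 0 0.5;0 0 0 0 0 0 0.5;0 0 0 0 0 0 0.5;0 0 0 0 0 0 0.5;0 -0.0005 0.004 0 0 0 0.5;0 0 0 0 0 0 0.5;0 0 0 0 0 0 0.5",
)

```text
clock: 7.3
ee_pos: [0.4498, 0.3435, -0.0087]
eef_rot: [0.525, 0.851, 0.002, -0.0]
contact_force: [0.8, 0.1, -0.1]
width: 0.0427
```

Run:
```python
from wt import *
plan(*above(np.load("chisel2.npy"),-.02,-.010))
o,im=look("w8")
im2=vision.read_camera("side"); cv2.imwrite("pics/s8.png",np.hstack([cv2.resize(im[240:440,200:440],None,fx=1.6,fy=2.2),cv2.resize(im2[190:270,190:280],None,fx=4.6,fy=5.5,interpolation=cv2.INTER_CUBIC)]))
```

```text
now [ 0.4498  0.3435 -0.0087] t 7.3 w 0.0427 F [ 0.8  0.1 -0.1] q [-0.83  0.77  0.1   1.9  -0.16  0.48 -0.15]
tool-frame delta [-0.0006 -0.0006  0.0013] rotvec [ 0.18 -0.12  0.06]
screw: rows 1 v [-0.0006 -0.0006  0.0013] w [ 0.18 -0.12  0.06]
  translate-after-rotate delta (target tool axes) [-0.0006 -0.0006  0.0013]
```

View pics/s8.png

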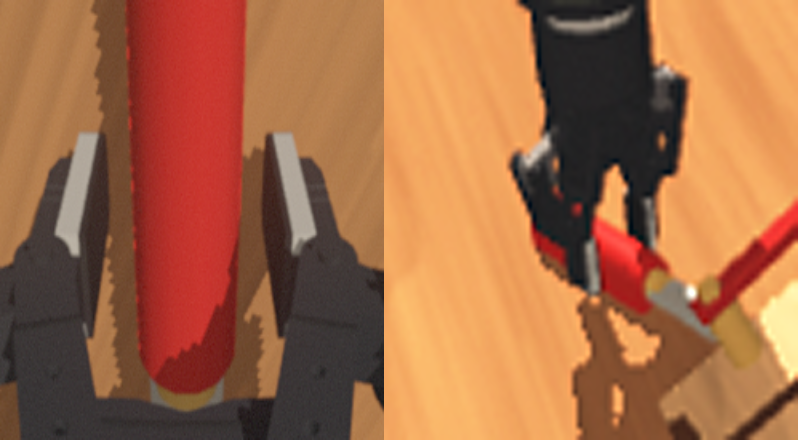

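Request:
play_rows(
  commands="0 -0.0005 0 0 0 0 0.3;0 0 0 0 0 0 0.2;0 0 0 0 0 0 0;0 0 0 0 0 0 0;0 0 0 0 0 0 0;0 0 0 0 0 0 0",
)

```text
clock: 7.9
ee_pos: [0.4492, 0.3431, -0.0084]
eef_rot: [0.525, 0.851, 0.002, -0.0]
contact_force: [-0.3, 0.8, -1.7]
width: 0.0267
```

Run:
```python
from wt import *
print(robot.get_obs()["contact_force"],robot.get_obs()["moment"])
o,im=look("w9")
im2=vision.read_camera("side"); cv2.imwrite("pics/s9.png",np.hstack([cv2.resize(im[240:440,200:440],None,fx=1.6,fy=2.2),cv2.resize(im2[190:270,190:280],None,fx=4.6,fy=5.5,interpolation=cv2.INTER_CUBIC)]))
```

```text
[-0.3438  0.7701 -1.6787] [-0.0509  0.0528 -0.0228]
```

View pics/s9.png

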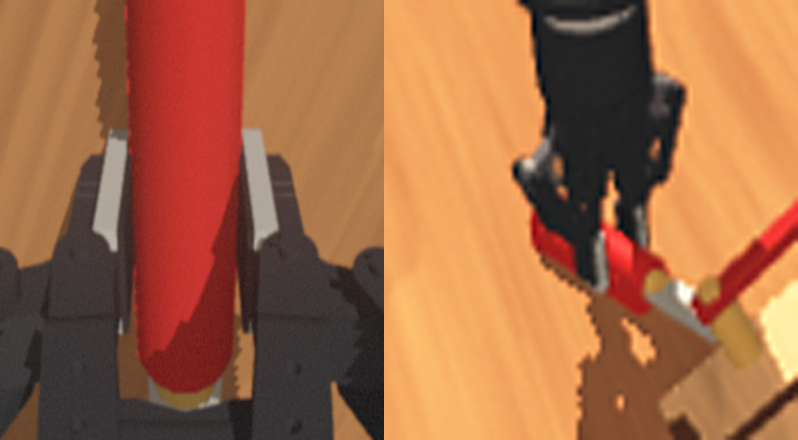

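Run:
```python
from wt import *
o=robot.get_obs(); p=np.load("chisel2.npy"); Rm=R.from_quat(o["eef_rot"]).as_matrix()
Rc=R.from_euler('z',p[2]).as_matrix()
rel=Rc.T@(o["ee_pos"]-[p[0],p[1],0]); print("tcp in chisel",rel); print(Rc.T@Rm)
np.save("rel_c.npy",rel)
```

```text
tcp in chisel [-0.0206 -0.0002 -0.0084]
[[-1.     -0.001  -0.002 ]
 [-0.0011  1.      0.0029]
 [ 0.002   0.0029 -1.    ]]
```

Request:
play_rows(
  commands="0 0 -0.006 0 0 0 0;0 0 -0.01 0 0 0 0;0 0 -0.02 0 0 0 0;0 0 -0.03 0 0 0 0;0 0 -0.03 0 0 0 0;0 0 -0.03 0 0 0 0;0 0 -0.03 0 0 0 0;0 0 -0.03 0 0 0 0;0 0 -0.03 0 0 0 0;0 0 -0.02 0 0 0 0;0 0 0 0 0 0 0;0 0 0 0 0 0 0",
)

```text
clock: 9.0
ee_pos: [0.4474, 0.3402, 0.2479]
eef_rot: [0.526, 0.85, 0.003, -0.0]
contact_force: [-0.1, 0.3, -2.6]
width: 0.0264
```

Run:
```python
from wt import *
b=np.load("board.npy"); rel=np.load("rel_c.npy")
print(b)
# target: over left channel, chisel underside 60mm above floor
for z in [.12,.05]:
    plan(*rackpose(b,[.102+rel[0]+.003,.05+rel[1],z+rel[2]]))
o,im=look("w10")
```

```text
[0.4452 0.0247 0.0871]
now [0.4474 0.3402 0.2479] t 9.0 w 0.0264 F [-0.1  0.3 -2.6] q [-0.9   0.39  0.19  1.75 -0.09  1.   -0.21]
tool-frame delta [-0.246  -0.0977  0.0747] rotvec [-14.54 -21.94 -67.41]
screw: rows 12 v [-0.0117 -0.0199  0.0082] w [-1.21 -1.83 -5.62]
  translate-after-rotate delta (target tool axes) [ 0.0325 -0.2643  0.0689]
now [0.4474 0.3402 0.2479] t 9.0 w 0.0264 F [-0.1  0.3 -2.6] q [-0.9   0.39  0.19  1.75 -0.09  1.   -0.21]
tool-frame delta [-0.2571 -0.0705  0.1383] rotvec [-14.54 -21.94 -67.41]
screw: rows 12 v [-0.0127 -0.0189  0.0139] w [-1.21 -1.83 -5.62]
  translate-after-rotate delta (target tool axes) [ 0.0325 -0.2643  0.1389]
```

View pics/w10.png

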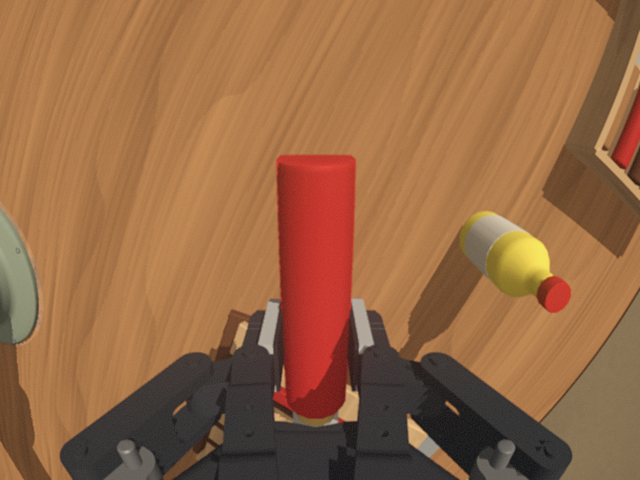

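Run:
```python
from wt import *
b=np.load("board.npy"); rel=np.load("rel_c.npy")
plan(*rackpose(b,[.102+rel[0]+.003,.05+rel[1],.16+rel[2]]),n=14)
```

```text
now [0.4475 0.3402 0.2479] t 9.05 w 0.0266 F [0.6 1.4 0.1] q [-0.9   0.39  0.19  1.75 -0.09  1.   -0.21]
tool-frame delta [-0.2397 -0.1133  0.0383] rotvec [-14.53 -21.93 -67.42]
screw: rows 14 v [-0.0096 -0.0175  0.0042] w [-1.04 -1.57 -4.82]
  translate-after-rotate delta (target tool axes) [ 0.0326 -0.2643  0.0288]
```

Request:
play_rows(
  commands="-0.0096 -0.0175 0.0042 -1.04 -1.57 -4.82 0;-0.0096 -0.0175 0.0042 -1.04 -1.57 -4.82 0;-0.0096 -0.0175 0.0042 -1.04 -1.57 -4.82 0;-0.0096 -0.0175 0.0042 -1.04 -1.57 -4.82 0;-0.0096 -0.0175 0.0042 -1.04 -1.57 -4.82 0;-0.0096 -0.0175 0.0042 -1.04 -1.57 -4.82 0;-0.0096 -0.0175 0.0042 -1.04 -1.57 -4.82 0;-0.0096 -0.0175 0.0042 -1.04 -1.57 -4.82 0;-0.0096 -0.0175 0.0042 -1.04 -1.57 -4.82 0;-0.0096 -0.0175 0.0042 -1.04 -1.57 -4.82 0;-0.0096 -0.0175 0.0042 -1.04 -1.57 -4.82 0;-0.0096 -0.0175 0.0042 -1.04 -1.57 -4.82 0",
)

```text
clock: 10.05
ee_pos: [0.4174, 0.1029, 0.1972]
eef_rot: [0.014, 0.982, 0.004, 0.189]
contact_force: [1.4, 0.2, -2.0]
width: 0.0266
```

Run:
```python
from wt import *
b=np.load("board.npy"); rel=np.load("rel_c.npy")
plan(*rackpose(b,[.102+rel[0]+.003,.05+rel[1],.12+rel[2]]))
```

```text
now [0.4174 0.1029 0.1972] t 10.05 w 0.0266 F [ 1.4  0.2 -2. ] q [-0.74  0.09  0.22  2.41  0.49  0.35  0.59]
tool-frame delta [-0.0403 -0.025   0.0431] rotvec [-1.84 -3.2  -6.26]
screw: rows 2 v [-0.0188 -0.0139  0.0219] w [-0.92 -1.6  -3.13]
  translate-after-rotate delta (target tool axes) [-0.0348 -0.0305  0.0443]
```

Request:
play_rows(
  commands="-0.019 -0.013 0.012 -0.9 -1.6 -3.1 0;-0.018 -0.013 0.012 -0.9 -1.6 -3.1 0;0 0 0 0 0 0 0;0 0 0 0 0 0 0",
)

```text
clock: 10.38
ee_pos: [0.459, 0.0699, 0.1856]
eef_rot: [-0.047, 0.975, 0.007, 0.216]
contact_force: [-0.6, 0.2, -0.8]
width: 0.0268
```

Run:
```python
from wt import *
b=np.load("board.npy"); rel=np.load("rel_c.npy")
plan(*rackpose(b,[.102+rel[0]+.003,.05+rel[1],.10+rel[2]]))
look("w11")
cv2.imwrite("pics/s11.png",vision.read_camera("side"))
```

```text
now [0.459  0.0699 0.1856] t 10.38 w 0.0268 F [-0.6  0.2 -0.8] q [-0.56  0.16  0.21  2.4   0.47  0.18  0.87]
tool-frame delta [-0.0049  0.0061  0.0374] rotvec [-0.18 -0.09  0.52]
screw: rows 2 v [-0.0024  0.003   0.0187] w [-0.09 -0.05  0.26]
  translate-after-rotate delta (target tool axes) [-0.0048  0.006   0.0374]
```

View pics/w11.png

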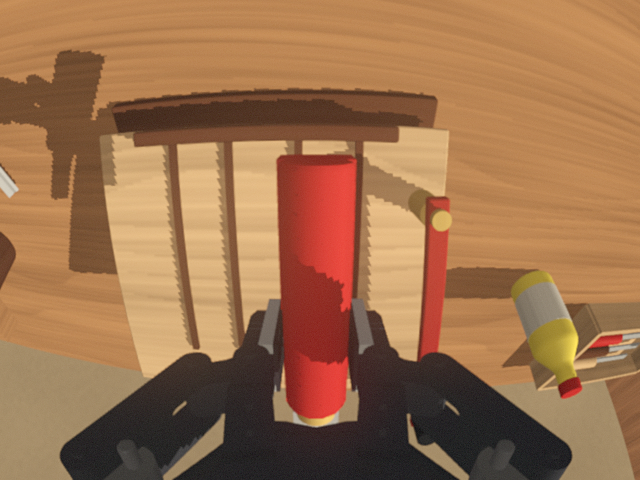

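View pics/s11.png

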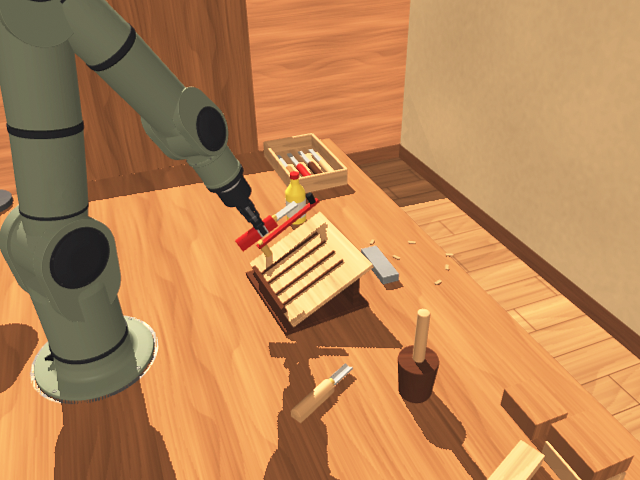

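Request:
play_rows(
  commands="-0.003 0.003 0.012 0 0 0.3 0;-0.002 0.003 0.012 0 0 0.2 0;0 0 0 0 0 0 0;0 0 0 0 0 0 0",
)

```text
clock: 10.82
ee_pos: [0.4691, 0.0793, 0.1689]
eef_rot: [-0.044, 0.976, 0.008, 0.214]
contact_force: [0.0, 0.4, -1.5]
width: 0.0265
```

Run:
```python
from wt import *
b=np.load("board.npy"); rel=np.load("rel_c.npy")
plan(*rackpose(b,[.102+rel[0]+.003,.05+rel[1],.10+rel[2]]))
```

```text
now [0.4691 0.0793 0.1689] t 10.82 w 0.0265 F [ 0.   0.4 -1.5] q [-0.43  0.21  0.05  2.39  0.73  0.17  0.58]
tool-frame delta [-0.002  -0.0025  0.0177] rotvec [-0.12 -0.25  0.21]
screw: rows 1 v [-0.002  -0.0025  0.0177] w [-0.12 -0.25  0.21]
  translate-after-rotate delta (target tool axes) [-0.002  -0.0025  0.0177]
```

```bash
cat > fk.py <<'E'
from h import *
lo=np.array([-2.91,-.3,-1.5,.17,-1.26,.16,-2.52]); hi=np.array([2.91,2.13,1.42,2.43,4.41,1.93,2.52])
D=[([-1.2452,.522,-.0363,1.6,.0212,1.0211,-.1128],[.2409,.5764,.2183]),
([-.87,.63,.13,1.88,-.14,.64,-.17],[.4429,.3556,.0763]),
([-.84,.7,.12,1.89,-.15,.56,-.16],[.4498,.3432,.031]),
([-.83,.77,.10,1.90,-.16,.48,-.15],[.4498,.3435,-.0087]),
([-.90,.39,.19,1.75,-.09,1.0,-.21],[.4474,.3402,.2479]),
([-.74,.09,.22,2.41,.49,.35,.59],[.4174,.1029,.1972]),
([-.56,.16,.21,2.40,.47,.18,.87],[.459,.0699,.1856]),
([-.43,.21,.05,2.39,.73,.17,.58],[.4691,.0793,.1689])]
Q4=[[.1966,.9805,-.0005,-.0001],[.516,.857,.005,-.002],[.525,.851,.001,0],[.525,.851,.002,0],[.526,.85,.003,0],[.014,.982,.004,.189],[-.047,.975,.007,.216],[-.044,.976,.008,.214]]
def fk(q,m):
    h,L1,L2,L3=m[:4]; s=m[4:9]
    Ry=lambda a:R.from_euler('y',a); Rz=lambda a:R.from_euler('z',a)
    T=Rz(s[0]*q[0]+m[9]); p=np.array([0,0,h]); T=T*Ry(q[1]); T=T*Rz(s[1]*q[2]); p=p+T.apply([0,0,L1])
    T=T*Ry(q[3]); T=T*Rz(s[2]*q[4]); p=p+T.apply([0,0,L2]); T=T*Ry(q[5]); T=T*Rz(s[3]*q[6]+m[10]); p=p+T.apply([0,0,L3])
    return p,T
E
python3 - <<'E'
from fk import *
from scipy.optimize import least_squares
import itertools
best=None
for s in itertools.product([1,-1],repeat=4):
  for psi in [0,np.pi/2,-np.pi/2,np.pi]:
    mk=lambda x:np.r_[x[:4],s,0,x[4],x[5]]
    def f(x):
        r=[]
        for (q,p),o in zip(D,Q4):
            a,T=fk(q,mk(x)); r+=list((a-p)*10)+list((R.from_quat(o).inv()*T).as_rotvec())
        return np.array(r)
    sol=least_squares(f,[.3,.4,.4,.3,0,psi])
    if best is None or sol.cost<best[0]: best=(sol.cost,s,mk(sol.x),sol.fun)
print(best[0],best[1],best[2]); print(best[3].reshape(-1,6).round(3)); np.save("m.npy",best[2])
E
```

```text
0.026067832938665277 (-1, -1, -1, -1) [ 0.3479  0.5342  0.4226  0.3693 -1.     -1.     -1.     -1.      0.
 -0.1103  1.4656]
[[ 0.094 -0.027  0.022  0.     0.     0.005]
 [-0.013 -0.046 -0.051  0.007 -0.002  0.01 ]
 [ 0.017 -0.027 -0.018  0.002  0.001  0.01 ]
 [-0.016 -0.017 -0.042  0.005  0.002  0.005]
 [-0.008 -0.002 -0.001 -0.004  0.002  0.002]
 [-0.08   0.071  0.015  0.039  0.004 -0.011]
 [ 0.039  0.082  0.033  0.044 -0.    -0.013]
 [ 0.021  0.064  0.041  0.045  0.002 -0.006]]
```

Run:
```python
from fk import *
from scipy.optimize import least_squares
m=np.load("m.npy"); b=np.load("board.npy"); rng=np.random.default_rng(0)
M=boardR(b[2]).as_matrix()
for y,flip in [(.05,0),(-.05,0),(-.05,1),(.05,1)]:
  for al in [0,8,15,20,25]:
   for h in [0,.06]:
    C=b2w(b,[.082,y,.014+h])[0]
    a=np.radians(al); z=-M[:,2]*np.cos(a)-M[:,0]*np.sin(a)   # more vertical
    Rm=Rt((1-2*flip)*M[:,1],z); P=C+.022*Rm[:,2]
    best=(9,)
    for k in range(12):
        q0=np.clip(np.array([-.4,.4,.05,2.2,.3,.4,.5 if not flip else -1])+rng.normal(0,.5,7),lo+.05,hi-.05)
        def f(q):
            p,T=fk(q,m); return np.r_[(p-P)*10,(R.from_matrix(Rm).inv()*T).as_rotvec()]
        s=least_squares(f,q0,bounds=(lo+.02,hi-.02))
        if s.cost<best[0]: best=(s.cost,s.x)
        # prefer
    print(y,flip,al,h,"cost %.5f"%best[0],best[1].round(2))
```

```text
Still running in the background as job /tmp/bash_jobs.1000/be406fa61172 (pid 1347). You'll get a notice when it ends.
```

```bash
cat /tmp/bash_jobs.1000/be406fa61172/stdout; nproc; sleep 5; cat /tmp/bash_jobs.1000/be406fa61172/rc
```

```text
4cat: /tmp/bash_jobs.1000/be406fa61172/rc: No such file or directory
```

```bash
kill -- -$(cat /tmp/bash_jobs.1000/be406fa61172/pid)
cat > ik.py <<'E'
from fk import *
from scipy.optimize import least_squares
m=np.load("m.npy")
def rz(a): c,s=np.cos(a),np.sin(a); return np.array([[c,-s,0],[s,c,0],[0,0,1]])
def ry(a): c,s=np.cos(a),np.sin(a); return np.array([[c,0,s],[0,1,0],[-s,0,c]])
def fkf(q):
    e=np.array([0,0,1.]); T=rz(-q[0]+m[9])@ry(q[1])@rz(-q[2]); p=m[0]*e+m[1]*T[:,2]
    T=T@ry(q[3])@rz(-q[4]); p=p+m[2]*T[:,2]; T=T@ry(q[5])@rz(-q[6]+m[10]); return p+m[3]*T[:,2],T
def ik(P,Rm,q0s,marg=.03):
    best=(9,None)
    for q0 in q0s:
        def f(q):
            p,T=fkf(q); E=Rm.T@T; return np.r_[(p-P)*10,.5*np.array([E[2,1]-E[1,2],E[0,2]-E[2,0],E[1,0]-E[0,1]]),(3-np.trace(E))*.3]
        s=least_squares(f,np.clip(q0,lo+marg+.01,hi-marg-.01),bounds=(lo+marg,hi-marg),max_nfev=60)
        if s.cost<best[0]: best=(s.cost,s.x)
    return best
E
cat > t.py <<'E'
from ik import *
b=np.load("board.npy"); rng=np.random.default_rng(0)
M=boardR(b[2]).as_matrix()
for y,flip in [(.05,0),(-.05,0),(-.05,1)]:
  for al in [0,10,20]:
   for h in [0,.06]:
    C=b2w(b,[.082,y,.014+h])[0]
    a=np.radians(al); z=-M[:,2]*np.cos(a)-M[:,0]*np.sin(a)
    Rm=Rt((1-2*flip)*M[:,1],z); P=C+.022*Rm[:,2]
    q0s=[np.array([-.4,.4,.05,2.2,.3,.4,1.3 if not flip else -1.3])+rng.normal(0,.4,7) for k in range(6)]
    c,q=ik(P,Rm,q0s); print(y,flip,al,h,"cost %.5f"%c,q.round(2),flush=True)
E
export OMP_NUM_THREADS=1; timeout 200 python3 t.py
```

```text
0.05 0 0 0 cost 0.00000 [ 0.28  0.67 -0.76  2.38  2.01  0.52 -0.55]
0.05 0 0 0.06 cost 0.00003 [ 0.19  0.43 -0.62  2.4   1.76  0.3  -0.37]
0.05 0 10 0 cost 0.00000 [-0.54  0.55  0.33  2.23 -0.89  0.19  2.25]
0.05 0 10 0.06 cost 0.00000 [-0.23  0.38 -0.06  2.26  0.2   0.24  1.18]
0.05 0 20 0 cost 0.00000 [ 0.06  0.6  -0.44  2.09  0.58  0.48  0.85]
0.05 0 20 0.06 cost 0.00000 [-0.64  0.47  0.47  2.12 -0.41  0.55  1.78]
-0.05 0 0 0 cost 0.00000 [ 0.52  0.65 -0.71  2.37  2.12  0.38 -0.41]
-0.05 0 0 0.06 cost 0.00000 [ 0.5   0.44 -0.64  2.4   1.88  0.2  -0.21]
-0.05 0 10 0 cost 0.00000 [-0.2   0.54  0.2   2.23 -0.84  0.19  2.44]
-0.05 0 10 0.06 cost 0.00000 [-0.23  0.39  0.24  2.25 -0.52  0.28  2.12]
-0.05 0 20 0 cost 0.00000 [ 0.22  0.59 -0.38  2.08  0.47  0.46  1.16]
-0.05 0 20 0.06 cost 0.00000 [ 0.24  0.46 -0.39  2.11  0.32  0.54  1.29]
-0.05 1 0 0 cost 0.00860 [-0.18  0.53  0.2   2.25 -1.23  0.19 -0.3 ]
-0.05 1 0 0.06 cost 0.00212 [-0.22  0.38  0.26  2.34 -1.23  0.19 -0.28]
-0.05 1 10 0 cost 0.00000 [ 0.22  0.55 -0.35  2.23  0.84  0.19 -2.35]
-0.05 1 10 0.06 cost 0.00000 [-0.11  0.39  0.09  2.25 -0.31  0.25 -1.22]
-0.05 1 20 0 cost 0.00000 [-0.12  0.57  0.07  2.08 -0.12  0.42 -1.43]
-0.05 1 20 0.06 cost 0.00000 [-0.29  0.45  0.29  2.11 -0.28  0.53 -1.27]
```

Request:
play_rows(
  commands="-0.001 -0.001 0.01 0 0 0 0;-0.001 -0.001 0.01 0 0 0 0;0 0 0.008 0 0 0 0;0 0 0.008 0 0 0 0;0 0 0 0 0 0 0;0 0 0 0 0 0 0",
)

```text
clock: 11.32
ee_pos: [0.4843, 0.081, 0.1381]
eef_rot: [-0.046, 0.976, 0.007, 0.214]
contact_force: [-0.1, 0.6, -0.8]
width: 0.0265
```

Run:
```python
from wt import *
b=np.load("board.npy"); rel=np.load("rel_c.npy")
plan(*rackpose(b,[.102+rel[0]+.003,.05+rel[1],.05+rel[2]]))
look("w12")
```

```text
now [0.4843 0.081  0.1381] t 11.32 w 0.0265 F [-0.1  0.6 -0.8] q [-0.25  0.31 -0.14  2.38  1.31  0.17  0.02]
tool-frame delta [-0.0013 -0.0028  0.0333] rotvec [-0.17 -0.29  0.45]
screw: rows 1 v [-0.0012 -0.0028  0.0333] w [-0.17 -0.29  0.45]
  translate-after-rotate delta (target tool axes) [-0.0011 -0.0029  0.0333]
```

View pics/w12.png

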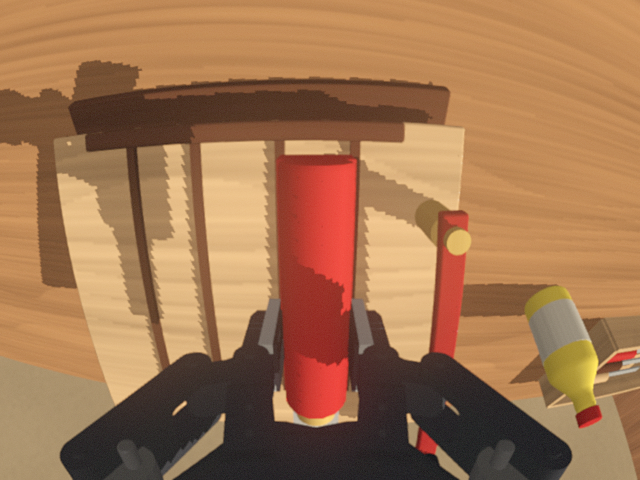

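Run:
```python
from wt import *
b=np.load("board.npy"); o=pose("w12")
B=1e-3*np.array([[0,145,0],[0,-145,0],[12,73,5],[12,27,5],[12,-27,5],[12,-73,5],[202,-73,5],[60,125,48]])
pr=wproj(b2w(b,B),o); print(pr.round(0).tolist())
im=cv2.imread("pics/w12.png")
for p in pr: cv2.circle(im,tuple(int(round(v)) for v in p),3,(0,255,0),1)
cv2.imwrite("pics/w12b.png",cv2.resize(im[70:350,30:480],None,fx=1.75,fy=2.1,interpolation=cv2.INTER_CUBIC))
```

```text
[[460.0, 127.0], [49.0, 139.0], [350.0, 140.0], [274.0, 140.0], [189.0, 142.0], [126.0, 147.0], [165.0, 381.0], [449.0, 239.0]]
```

View pics/w12b.png

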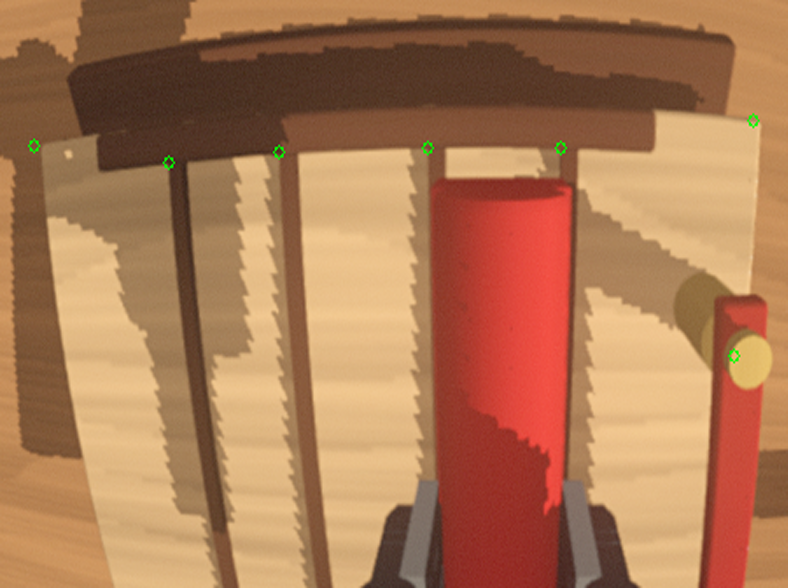

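Run:
```python
from wt import *
from scipy.optimize import least_squares
b=np.load("board.npy"); o=pose("w12")
B=1e-3*np.array([[0,145,0],[0,-145,0],[12,73,5],[12,27,5],[12,-27,5],[12,-73,5],[60,125,48]])
u=lambda x,y:(30+x/1.75,70+y/2.1)
d=np.array([(463.5,128),(54,138),u(568,149),u(437,149),u(290,153),u(179,162),u(748,361)])
s=least_squares(lambda p:(wproj(b2w(p,B),o)-d).ravel(),b,x_scale=[.01]*3)
print(b,s.x,s.fun.reshape(-1,2).round(1).tolist())
s2=least_squares(lambda p:np.r_[(wproj(b2w(p,B),o)-d).ravel(),(p-b)/[.0005,.0005,.001]],b,x_scale=[.01]*3); print(s2.x)
np.save("board2.npy",s.x)
# chisel in hand check: predicted handle end corners for rel
rel=np.load("rel_c.npy"); Rm=R.from_quat(o["eef_rot"]).as_matrix(); Rc=Rm@np.diag([-1,1,-1.]); Oc=o["ee_pos"]-Rc@rel
T=1e-3*np.array([[-90,14,17],[-90,-14,17],[-90,0,30],[20,0,30]]); print(wproj(T@Rc.T+Oc,o).round(0).tolist())
plan(*rackpose(s.x,[.102+rel[0]+.003,.05+rel[1],.05+rel[2]]))
```

```text
[0.4452 0.0247 0.0871] [0.4457 0.0287 0.0842] [[2.1, 0.8], [-0.9, 0.9], [2.0, 0.5], [0.7, -0.3], [-0.7, 0.2], [-1.4, 0.2], [-2.2, -1.6]]
[0.4456 0.0278 0.087 ]
[[355.0, 161.0], [276.0, 161.0], [316.0, 165.0], [316.0, 421.0]]
now [0.4843 0.0811 0.1382] t 11.37 w 0.0271 F [-0.2 -0.  -2.2] q [-0.25  0.31 -0.14  2.38  1.31  0.17  0.02]
tool-frame delta [-0.002   0.0009  0.0338] rotvec [-0.09 -0.27  0.61]
screw: rows 1 v [-0.0019  0.0009  0.0338] w [-0.09 -0.27  0.61]
  translate-after-rotate delta (target tool axes) [-0.0018  0.0008  0.0338]
```

Request:
play_rows(
  commands="-0.002 0 0.01 0 -0.2 0.5 0;0 0 0.01 0 0 0 0;0 0 0.01 0 0 0 0;0 0 0.01 0 0 0 0;0 0 0.01 0 0 0 0;0 0 0 0 0 0 0;0 0 0 0 0 0 0",
)

```text
clock: 11.95
ee_pos: [0.5074, 0.0834, 0.097]
eef_rot: [-0.043, 0.975, 0.005, 0.218]
contact_force: [-0.1, 0.2, -1.0]
width: 0.0263
```

Run:
```python
from wt import *
b=np.load("board2.npy"); rel=np.load("rel_c.npy")
plan(*rackpose(b,[.102+rel[0]+.004,.05+rel[1],.0+rel[2]]))
look("w13")
```

```text
now [0.5074 0.0834 0.097 ] t 11.95 w 0.0263 F [-0.1  0.2 -1. ] q [-0.14  0.44 -0.27  2.35  1.83  0.24 -0.49]
tool-frame delta [0.0009 0.0007 0.0367] rotvec [-0.38  0.17  0.34]
screw: rows 1 v [0.0008 0.0006 0.0367] w [-0.38  0.17  0.34]
  translate-after-rotate delta (target tool axes) [0.0008 0.0005 0.0367]
```

View pics/w13.png

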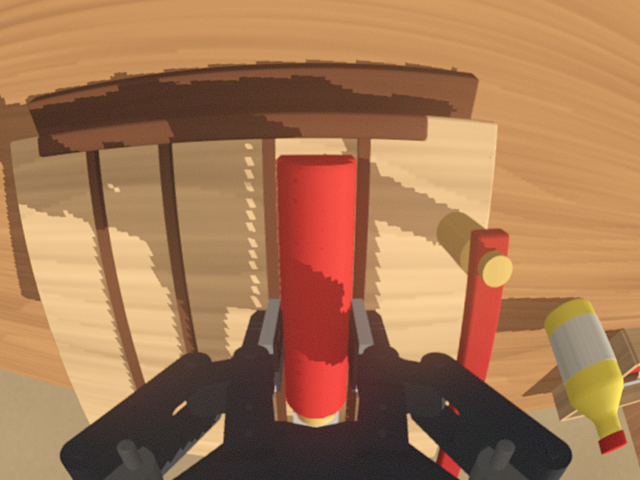

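Request:
play_rows(
  commands="0 0 0.008 -0.3 0.1 0.3 0;0 0 0.008 0 0 0 0;0 0 0.006 0 0 0 0;0 0 0 0 0 0 0;0 0 0 0 0 0 0",
)

```text
clock: 12.42
ee_pos: [0.5167, 0.0839, 0.0801]
eef_rot: [-0.042, 0.975, 0.007, 0.218]
contact_force: [-0.0, -0.0, -0.3]
width: 0.0265
```

Run:
```python
from wt import *
b=np.load("board2.npy"); rel=np.load("rel_c.npy")
plan(*rackpose(b,[.102+rel[0]+.004,.05+rel[1],.0+rel[2]]))
look("w14")
im2=vision.read_camera("side"); cv2.imwrite("pics/s14.png",cv2.resize(im2[190:310,220:360],None,fx=5,fy=5,interpolation=cv2.INTER_CUBIC))
```

```text
now [0.5167 0.0839 0.0801] t 12.42 w 0.0265 F [-0.  -0.  -0.3] q [-0.08  0.5  -0.33  2.34  1.93  0.29 -0.57]
tool-frame delta [0.0022 0.0009 0.0174] rotvec [-0.25  0.23  0.19]
screw: rows 1 v [0.0022 0.0009 0.0174] w [-0.25  0.23  0.19]
  translate-after-rotate delta (target tool axes) [0.0021 0.0008 0.0174]
```

View pics/w14.png

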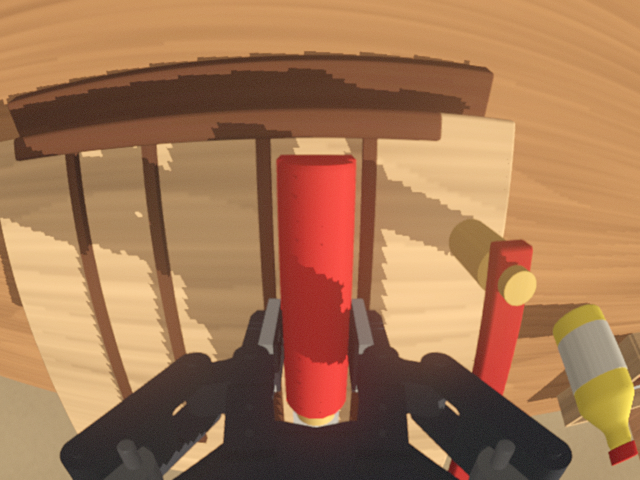

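View pics/s14.png

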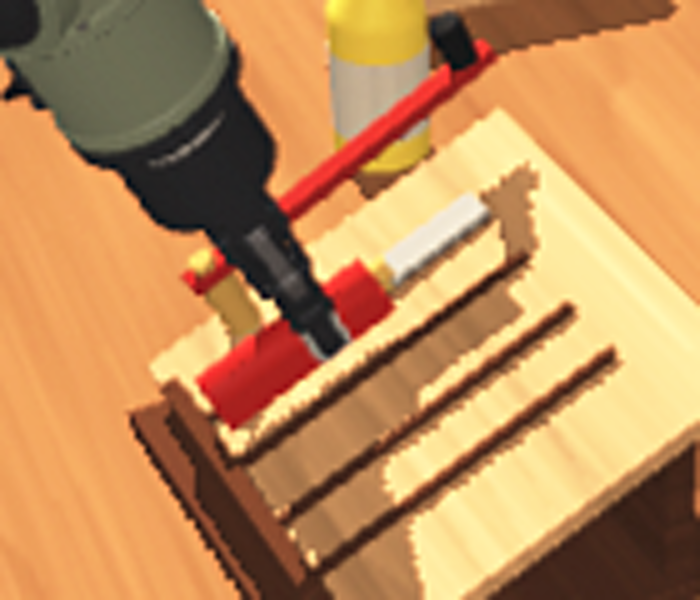

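Request:
play_rows(
  commands="0 0 0.005 0 0.1 0 0;0 0 0.004 0 0 0 0;0 0 0.002 0 0 0 0;0 0 0 0 0 0 0;0 0 0 0 0 0 0",
)

```text
clock: 12.93
ee_pos: [0.522, 0.0844, 0.0702]
eef_rot: [-0.042, 0.975, 0.006, 0.218]
contact_force: [-0.3, 0.1, -1.1]
width: 0.0262
```

Run:
```python
from wt import *
b=np.load("board2.npy"); rel=np.load("rel_c.npy")
plan(*rackpose(b,[.102+rel[0]+.003,.05+rel[1],.0+rel[2]]))
look("w15");
```

```text
now [0.522  0.0844 0.0702] t 12.93 w 0.0262 F [-0.3  0.1 -1.1] q [-0.07  0.53 -0.35  2.33  1.96  0.31 -0.59]
tool-frame delta [0.0037 0.0007 0.0061] rotvec [-0.27  0.19  0.22]
screw: rows 1 v [0.0037 0.0007 0.0061] w [-0.27  0.19  0.22]
  translate-after-rotate delta (target tool axes) [0.0037 0.0007 0.0062]
```

View pics/w15.png

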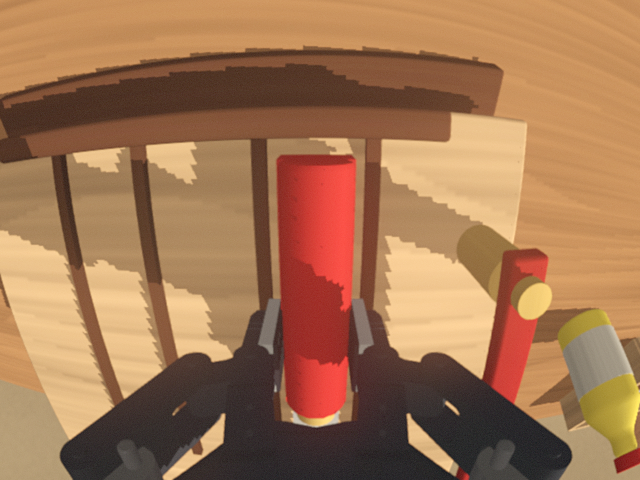

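Request:
play_rows(
  commands="0.002 0 0.002 -0.2 0.1 0.2 0;0.001 0 0.002 0 0 0 0;0 0 0.001 0 0 0 0;0 0 0 0 0 0 0;0 0 0 0 0 0 0",
)

```text
clock: 13.4
ee_pos: [0.5213, 0.0842, 0.0643]
eef_rot: [-0.041, 0.975, 0.009, 0.217]
contact_force: [-4.0, 0.4, 8.3]
width: 0.0267
```

Run:
```python
from wt import *
b=np.load("board2.npy"); rel=np.load("rel_c.npy")
plan(*rackpose(b,[.102+rel[0]+.002,.05+rel[1],.0+rel[2]]))
look("w16")
```

```text
now [0.5213 0.0842 0.0643] t 13.4 w 0.0267 F [-4.   0.4  8.3] q [-0.04  0.54 -0.38  2.33  2.    0.32 -0.62]
tool-frame delta [0.0016 0.0009 0.0011] rotvec [-0.05  0.14  0.01]
screw: rows 1 v [0.0016 0.0009 0.0011] w [-0.05  0.14  0.01]
  translate-after-rotate delta (target tool axes) [0.0016 0.0009 0.0011]
```

View pics/w16.png

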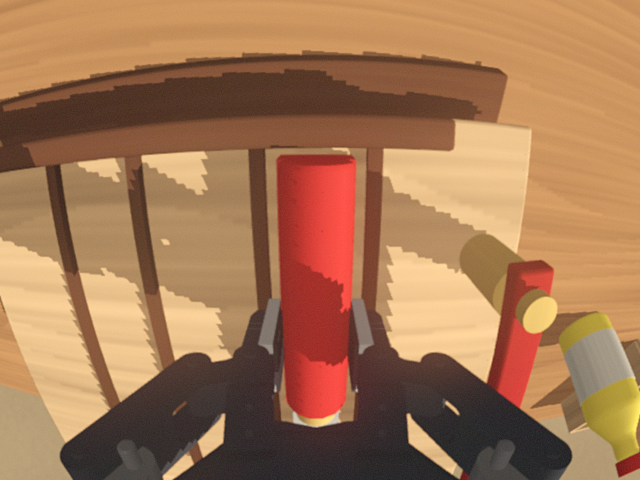

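Request:
play_rows(
  commands="0.002 0.0005 0 0 0 0 0;0 0 0 0 0 0 0;0 0 0 0 0 0 0.35;0 0 0 0 0 0 0.42;0 0 0 0 0 0 0.5;0 0 0 0 0 0 0.5;0 0 0 0 0 0 0.5",
)

```text
clock: 14.03
ee_pos: [0.5209, 0.0841, 0.0641]
eef_rot: [-0.04, 0.975, 0.008, 0.219]
contact_force: [-0.4, -0.0, -0.8]
width: 0.0426
```

Run:
```python
from wt import *
look("w17"); print(robot.get_obs()["q"])
```

```text
[-0.038   0.5448 -0.3833  2.3309  2.0055  0.3317 -0.6334]
```

View pics/w17.png

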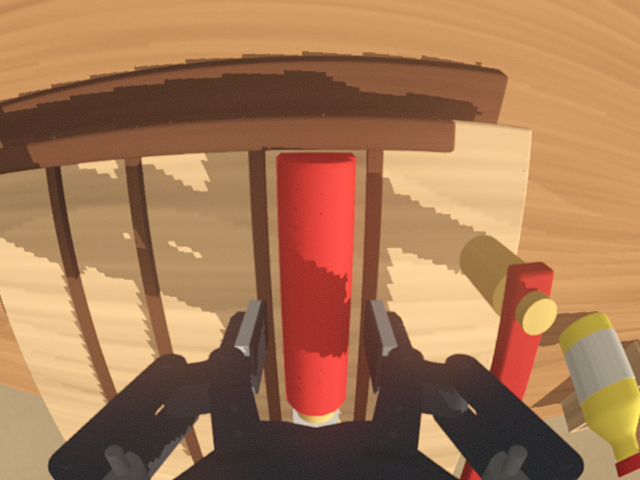

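Request:
play_rows(
  commands="0 0 -0.006 0 0 0 0.5;0 0 -0.012 0 0 0 0.5;0 0 -0.02 0 0 0 0.5;0 0 -0.02 0 0 0 0.5;0 0 -0.02 0 0 0 0.5;0 0 -0.02 0 0 0 0.5",
)

```text
clock: 14.58
ee_pos: [0.4832, 0.0808, 0.1416]
eef_rot: [-0.039, 0.975, 0.009, 0.217]
contact_force: [0.1, -0.0, 0.3]
width: 0.0428
```

```bash
cat >> h.py <<'E'
def abovep(p,x,h,al,flip=1,zc=-.022):
    """gripper contact point (tool z=zc) placed at bench-tool x, height h above underside plane, pitched al deg"""
    Rc=R.from_euler('z',p[2]).as_matrix(); a=np.radians(al)
    z=-Rc[:,2]*np.cos(a)-Rc[:,0]*np.sin(a); Rm=Rt((1-2*flip)*Rc[:,1],z)
    return t2w(p,[x,0,h])[0]-zc*Rm[:,2],Rm
E
python3 - <<'E'
from wt import *
cv2.imwrite("pics/t18.png",vision.read_camera("top"))
g=np.load("gouge.npy")
plan(*abovep(g,-.02,.2,15))
from ik import *
for h in [.2,.012]:
    P,Rm=abovep(g,-.02,h,15); print(P,ik(P,Rm,[np.array([.6,.5,0,1.9,0,.6,-.6]),robot.get_obs()["q"]]))
E
```

```text
now [0.4826 0.0807 0.143 ] t 14.63 w 0.0428 F [ 0.6 -0.6  4. ] q [-0.22  0.29 -0.18  2.38  1.31  0.19  0.  ]
tool-frame delta [ 0.0574 -0.4057 -0.0666] rotvec [ 54.29   2.66 148.58]
screw: rows 25 v [-0.0209 -0.0086  0.0057] w [2.17 0.11 5.94]
  translate-after-rotate delta (target tool axes) [-0.2273  0.3466  0.0239]
[ 0.435  -0.3302  0.1787] (np.float64(9.405042093155883e-23), array([ 0.3927,  0.5335,  0.0024,  1.7379,  0.249 ,  1.035 , -0.8542]))
[ 0.435  -0.3302 -0.0093] (np.float64(1.887487131593963e-21), array([ 0.3611,  0.812 ,  0.0483,  1.8176,  0.2876,  0.6831, -0.9458]))
```

View pics/t18.png

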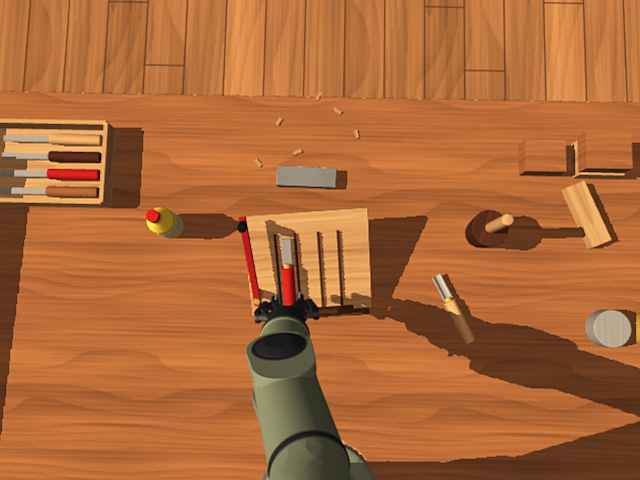

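Run:
```python
from wt import *
plan([.46,.0,.26],Rt([np.cos(.6),np.sin(.6),0],[0,0,-1]),n=12)
```

```text
now [0.4826 0.0807 0.143 ] t 14.63 w 0.0428 F [ 0.6 -0.6  4. ] q [-0.22  0.29 -0.18  2.38  1.31  0.19  0.  ]
tool-frame delta [-0.0235 -0.0786 -0.1182] rotvec [13.23 22.75 59.2 ]
screw: rows 12 v [-0.0034 -0.0064 -0.0096] w [1.1  1.9  4.93]
  translate-after-rotate delta (target tool axes) [-0.0539 -0.0642 -0.117 ]
```

Request:
play_rows(
  commands="0 0 -0.02 0 0 0 0.6;-0.0034 -0.0064 -0.0096 1.1 1.9 4.93 0.6;-0.0034 -0.0064 -0.0096 1.1 1.9 4.93 0.6;-0.0034 -0.0064 -0.0096 1.1 1.9 4.93 0.6;-0.0034 -0.0064 -0.0096 1.1 1.9 4.93 0.6;-0.0034 -0.0064 -0.0096 1.1 1.9 4.93 0.6;-0.0034 -0.0064 -0.0096 1.1 1.9 4.93 0.6;-0.0034 -0.0064 -0.0096 1.1 1.9 4.93 0.6;-0.0034 -0.0064 -0.0096 1.1 1.9 4.93 0.6;-0.0034 -0.0064 -0.0096 1.1 1.9 4.93 0.6;-0.0034 -0.0064 -0.0096 1.1 1.9 4.93 0.6;-0.0034 -0.0064 -0.0096 1.1 1.9 4.93 0.6",
)

```text
clock: 15.63
ee_pos: [0.4592, 0.0068, 0.2642]
eef_rot: [0.422, 0.906, 0.001, 0.029]
contact_force: [-1.6, 1.1, -0.6]
width: 0.0511
```

Run:
```python
from wt import *
g=np.load("gouge.npy")
plan(*abovep(g,-.02,.2,15),n=15)
look("w19")
```

```text
now [0.4592 0.0068 0.2642] t 15.63 w 0.0511 F [-1.6  1.1 -0.6] q [ 0.15  0.19 -0.37  1.99  0.13  0.93  0.42]
tool-frame delta [-0.2378 -0.2377  0.0917] rotvec [ 17.3   -9.91 102.35]
screw: rows 15 v [-0.0246  0.0037  0.0095] w [ 1.15 -0.66  6.82]
  translate-after-rotate delta (target tool axes) [-0.1439  0.2909  0.127 ]
```

View pics/w19.png

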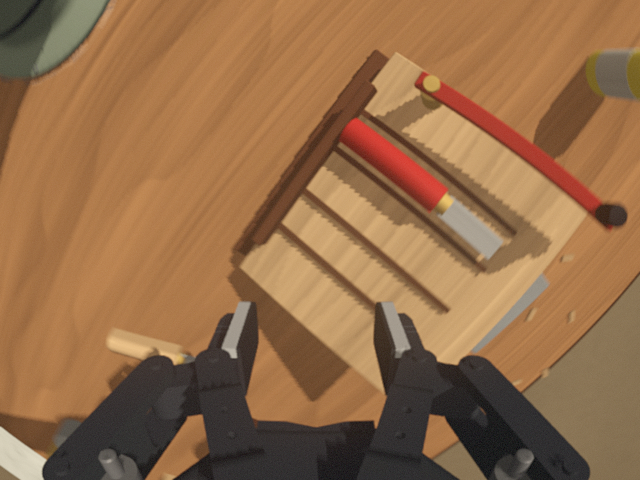

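Request:
play_rows(
  commands="-0.0246 0.0037 0.0095 1.15 -0.66 6.82 0.6;-0.0246 0.0037 0.0095 1.15 -0.66 6.82 0.6;-0.0246 0.0037 0.0095 1.15 -0.66 6.82 0.6;-0.0246 0.0037 0.0095 1.15 -0.66 6.82 0.6;-0.0246 0.0037 0.0095 1.15 -0.66 6.82 0.6;-0.0246 0.0037 0.0095 1.15 -0.66 6.82 0.6;-0.0246 0.0037 0.0095 1.15 -0.66 6.82 0.6;-0.0246 0.0037 0.0095 1.15 -0.66 6.82 0.6;-0.0246 0.0037 0.0095 1.15 -0.66 6.82 0.6;-0.0246 0.0037 0.0095 1.15 -0.66 6.82 0.6;-0.0246 0.0037 0.0095 1.15 -0.66 6.82 0.6;-0.0246 0.0037 0.0095 1.15 -0.66 6.82 0.6",
)

```text
clock: 16.68
ee_pos: [0.5111, -0.2861, 0.1868]
eef_rot: [0.917, 0.382, -0.107, 0.047]
contact_force: [1.1, -0.2, 0.2]
width: 0.0513
```

Run:
```python
from wt import *
g=np.load("gouge.npy")
plan(*abovep(g,-.02,.2,15))
```

```text
now [ 0.5111 -0.2861  0.1868] t 16.68 w 0.0513 F [ 1.1 -0.2  0.2] q [ 0.21  0.55  0.11  1.69  0.18  1.02 -0.58]
tool-frame delta [-0.0808 -0.023   0.0275] rotvec [ 4.86 -1.61 18.11]
screw: rows 3 v [-0.0278 -0.003   0.0098] w [ 1.62 -0.54  6.04]
  translate-after-rotate delta (target tool axes) [-0.0827  0.0056  0.0305]
```

Request:
play_rows(
  commands="-0.0278 -0.003 0.0098 1.62 -0.54 6.0 0.6;-0.0278 -0.003 0.0098 1.62 -0.54 6.0 0.6;-0.02 -0.002 0.005 1 -0.5 4 0.6;0 0 0 0 0 0 0.6;0 0 0 0 0 0 0.6;0 0 0 0 0 0 0.6",
)

```text
clock: 17.18
ee_pos: [0.4379, -0.3388, 0.178]
eef_rot: [0.962, 0.235, -0.131, 0.038]
contact_force: [0.3, 0.2, 0.5]
width: 0.0512
```

Run:
```python
from wt import *
g=np.load("gouge.npy")
plan(*abovep(g,-.02,.2,15))
look("w20")
```

```text
now [ 0.4379 -0.3388  0.178 ] t 17.18 w 0.0512 F [0.3 0.2 0.5] q [ 0.28  0.54  0.2   1.74  0.14  1.02 -0.72]
tool-frame delta [ 0.0011 -0.009  -0.0012] rotvec [0.95 0.68 0.8 ]
screw: rows 1 v [ 0.001  -0.009  -0.0012] w [0.95 0.68 0.8 ]
  translate-after-rotate delta (target tool axes) [ 0.001  -0.0091 -0.0011]
```

View pics/w20.png

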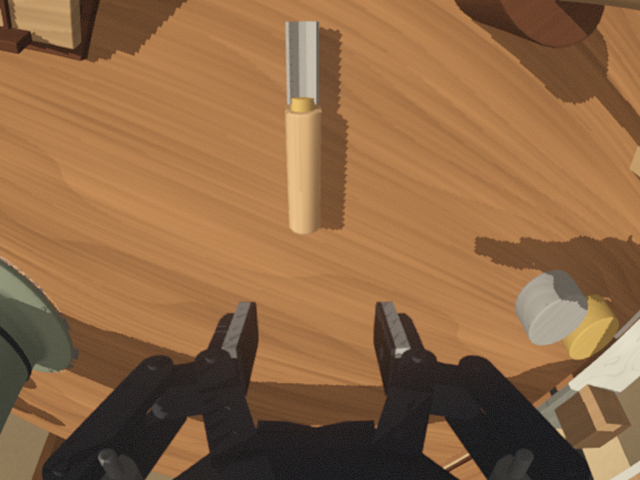

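Run:
```python
from wt import *
from scipy.optimize import least_squares
T=1e-3*np.array([[90,0,14],[20,14,17],[20,-14,17],[-90,14,17],[-90,-14,17]])
p=np.load("gouge.npy"); o=pose("w20")
d=np.array([[303,22],[286.5,111],[321,109],[290.5,230],[319.5,230]])
s=least_squares(lambda p:(wproj(t2w(p,T),o)-d).ravel(),p,x_scale=[.01]*3)
print(p,s.x,s.fun.reshape(-1,2).round(1).tolist()); np.save("gouge2.npy",s.x)
plan(*abovep(s.x,-.02,.08,15))
```

```text
[ 0.458  -0.3187  0.4619] [ 0.4587 -0.3191  0.4764] [[0.0, 0.7], [-0.7, 0.2], [0.4, 1.9], [-0.6, -1.8], [0.8, -1.9]]
now [ 0.4383 -0.3385  0.178 ] t 17.23 w 0.0513 F [0.7 0.5 0.5] q [ 0.28  0.54  0.2   1.74  0.14  1.02 -0.72]
tool-frame delta [ 0.0334 -0.0093  0.1144] rotvec [0.73 0.65 0.05]
screw: rows 4 v [ 0.0082 -0.0021  0.0287] w [0.18 0.16 0.01]
  translate-after-rotate delta (target tool axes) [ 0.0321 -0.0079  0.1148]
```

Request:
play_rows(
  commands="0.0082 -0.0025 0.026 0.2 0.2 0 0.6;0.0082 -0.0021 0.026 0.2 0.2 0 0.6;0.0082 -0.0021 0.026 0.2 0.2 0 0.6;0.005 -0.001 0.014 0.1 0.1 0 0.6;0 0 0 0 0 0 0.6;0 0 0 0 0 0 0.6;0 0 0 0 0 0 0.6",
)

```text
clock: 17.82
ee_pos: [0.4461, -0.3262, 0.0791]
eef_rot: [0.962, 0.243, -0.123, 0.033]
contact_force: [-0.7, -0.0, 0.3]
width: 0.0513
```

Run:
```python
from wt import *
plan(*abovep(np.load("gouge2.npy"),-.02,.018,15))
look("w21")
```

```text
now [ 0.4461 -0.3262  0.0791] t 17.82 w 0.0513 F [-0.7 -0.   0.3] q [ 0.28  0.68  0.17  1.81  0.13  0.82 -0.75]
tool-frame delta [ 0.0098 -0.0011  0.0825] rotvec [ 0.54 -0.41  1.  ]
screw: rows 3 v [ 0.0034 -0.0003  0.0275] w [ 0.18 -0.14  0.33]
  translate-after-rotate delta (target tool axes) [ 0.0104 -0.0005  0.0824]
```

View pics/w21.png

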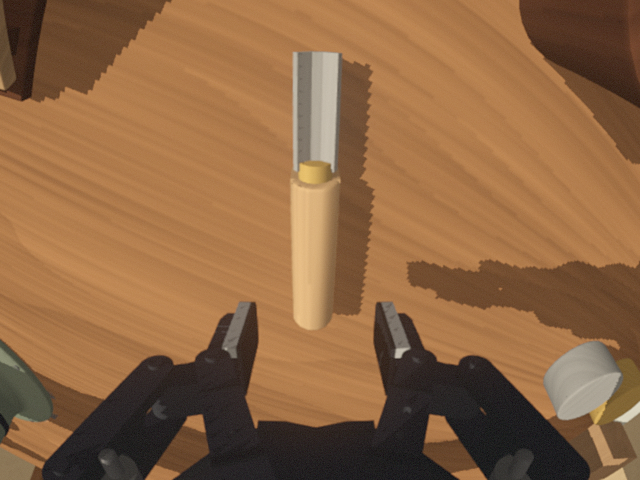

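Request:
play_rows(
  commands="0.0035 -0.0005 0.022 0.3 -0.3 0.6 0.6;0.0035 -0.0003 0.022 0.2 -0.1 0.3 0.6;0.001 0 0.012 0 0 0 0.6;0 0 0.004 0 0 0 0.6;0 0 0 0 0 0 0.6;0 0 0 0 0 0 0.6",
)

```text
clock: 18.37
ee_pos: [0.4437, -0.3313, 0.0238]
eef_rot: [0.964, 0.235, -0.122, 0.035]
contact_force: [0.1, 0.7, 0.6]
width: 0.0508
```

Run:
```python
from wt import *
plan(*abovep(np.load("gouge2.npy"),-.02,.018,15))
look("w22")
```

```text
now [ 0.4437 -0.3313  0.0238] t 18.37 w 0.0508 F [0.1 0.7 0.6] q [ 0.29  0.77  0.17  1.82  0.13  0.72 -0.77]
tool-frame delta [ 0.0002 -0.0042  0.0278] rotvec [ 0.56 -0.41  0.08]
screw: rows 1 v [ 0.0003 -0.0041  0.0279] w [ 0.56 -0.41  0.08]
  translate-after-rotate delta (target tool axes) [ 0.0004 -0.0039  0.0279]
```

View pics/w22.png

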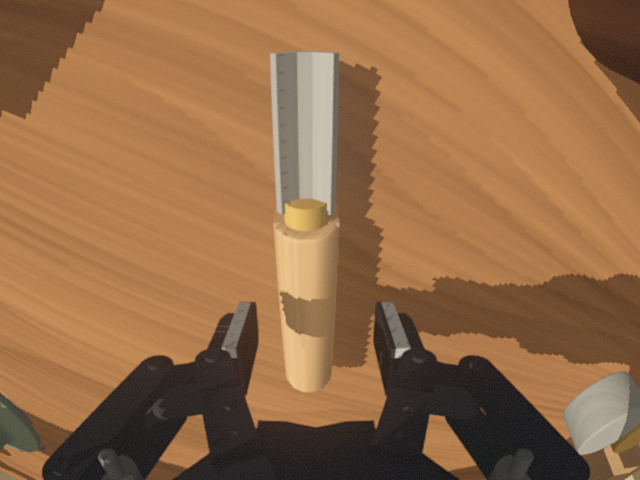

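Request:
play_rows(
  commands="0.001 -0.0035 0.008 0.5 -0.4 0 0.6;0 -0.0005 0.008 0 0 0 0.6;0 0 0.005 0 0 0 0.6;0 0 0 0 0 0 0.6;0 0 0 0 0 0 0.6;0 0 0 0 0 0 0.6",
)

```text
clock: 18.92
ee_pos: [0.4387, -0.3301, 0.0033]
eef_rot: [0.963, 0.235, -0.126, 0.032]
contact_force: [-0.4, -0.2, 0.2]
width: 0.0513
```

Run:
```python
from wt import *
plan(*abovep(np.load("gouge2.npy"),-.02,.018,15))
o,im=look("w23")
im2=vision.read_camera("side"); cv2.imwrite("pics/s23.png",np.hstack([cv2.resize(im[180:440,200:440],None,fx=1.6,fy=2),cv2.resize(im2[330:434,270:370],None,fx=4.1,fy=5,interpolation=cv2.INTER_CUBIC)]))
```

```text
now [ 0.4387 -0.3301  0.0033] t 18.92 w 0.0513 F [-0.4 -0.2  0.2] q [ 0.29  0.8   0.17  1.83  0.13  0.69 -0.78]
tool-frame delta [-0.0011 -0.0006  0.0071] rotvec [ 0.15 -0.08  0.06]
screw: rows 1 v [-0.0011 -0.0006  0.0071] w [ 0.15 -0.08  0.06]
  translate-after-rotate delta (target tool axes) [-0.0011 -0.0006  0.0071]
```

View pics/s23.png

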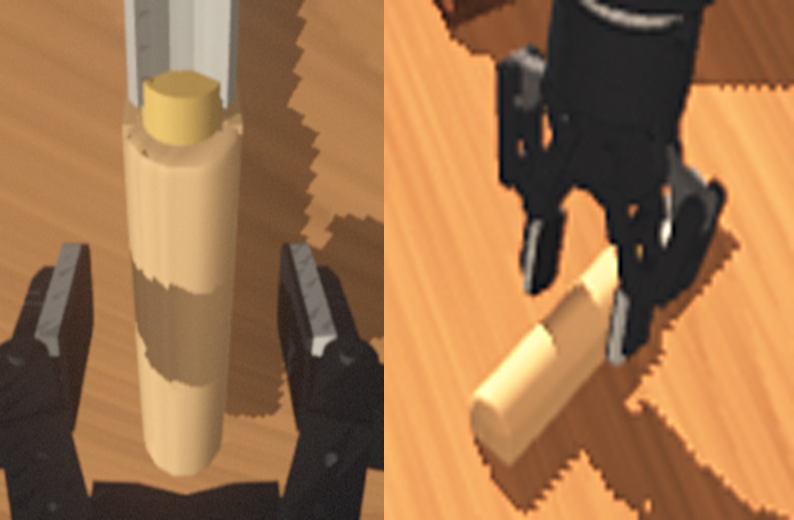

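Centred. Down the last 7 mm and grip.

Request:
play_rows(
  commands="-0.001 -0.0005 0.005 0 0 0 0.6;0 0 0.003 0 0 0 0.5;0 0 0 0 0 0 0.5;0 0 0 0 0 0 0.3;0 0 0 0 0 0 0.1;0 0 0 0 0 0 0;0 0 0 0 0 0 0;0 0 0 0 0 0 0;0 0 0 0 0 0 0",
)

```text
clock: 19.77
ee_pos: [0.4361, -0.3313, -0.0041]
eef_rot: [0.963, 0.235, -0.125, 0.032]
contact_force: [0.5, -0.6, -2.1]
width: 0.0262
```

Run:
```python
from wt import *
plan(*abovep(np.load("gouge2.npy"),-.02,.018,15))
o,im=look("w24")
im2=vision.read_camera("side"); cv2.imwrite("pics/s24.png",np.hstack([cv2.resize(im[180:440,200:440],None,fx=1.6,fy=2),cv2.resize(im2[330:434,270:370],None,fx=4.1,fy=5,interpolation=cv2.INTER_CUBIC)]))
p=np.load("gouge2.npy"); Rc=R.from_euler('z',p[2]).as_matrix(); Rm=R.from_quat(o["eef_rot"]).as_matrix()
rel=Rc.T@(o["ee_pos"]-[p[0],p[1],0]); relR=Rc.T@Rm; print(rel,relR); np.savez("rel_g.npz",t=rel,R=relR)
```

```text
now [ 0.4361 -0.3313 -0.0041] t 19.77 w 0.0262 F [ 0.5 -0.6 -2.1] q [ 0.3   0.81  0.17  1.84  0.13  0.67 -0.78]
tool-frame delta [-0.0003 -0.0004 -0.0008] rotvec [ 0.2  -0.14  0.05]
screw: rows 1 v [-0.0003 -0.0004 -0.0008] w [ 0.2  -0.14  0.05]
  translate-after-rotate delta (target tool axes) [-0.0003 -0.0004 -0.0008]
[-0.0257 -0.0004 -0.0041] [[ 0.9665  0.0018 -0.2565]
 [ 0.0009 -1.     -0.0035]
 [-0.2565  0.0031 -0.9665]]
```

View pics/s24.png

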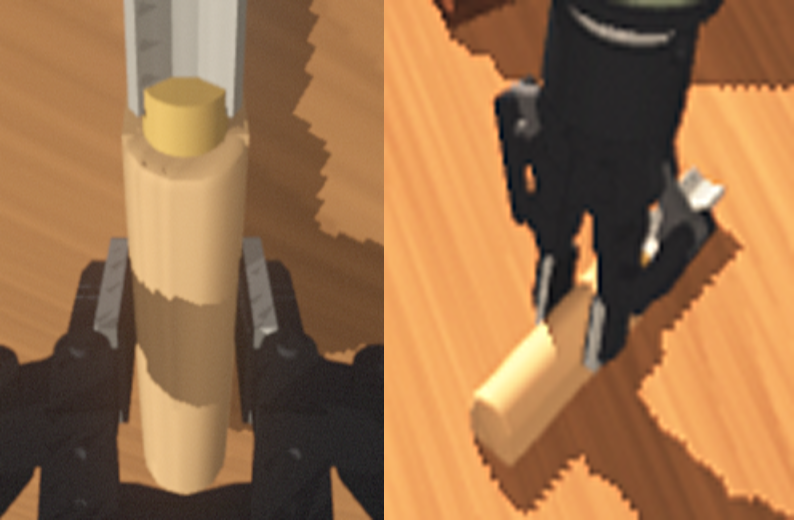

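Request:
play_rows(
  commands="-0.0015 0 -0.006 0 0 0 0;-0.0026 0 -0.0097 0 0 0 0;-0.005 0 -0.019 0 0 0 0;-0.007 0 -0.027 0 0 0 0;-0.007 0 -0.027 0 0 0 0;-0.007 0 -0.027 0 0 0 0;-0.007 0 -0.027 0 0 0 0;-0.007 0 -0.027 0 0 0 0;-0.005 0 -0.019 0 0 0 0;0 0 0 0 0 0 0;0 0 0 0 0 0 0",
)

```text
clock: 20.78
ee_pos: [0.4349, -0.3299, 0.208]
eef_rot: [0.964, 0.234, -0.124, 0.032]
contact_force: [0.0, -0.3, -2.6]
width: 0.0263
```

```bash
cat >> h.py <<'E'
def gpose(b,P):  # TCP pose so gouge origin is at board P
    z=np.load("rel_g.npz"); M=boardR(b[2]).as_matrix()
    return b2w(b,P)[0]+M@z["t"],M@z["R"]
E
python3 - <<'E'
from wt import *
b=np.load("board2.npy"); np.save("board2.npy",[b[0],.0284,.0855])
b=np.load("board2.npy")
look("w25")
for z in [.12,.06]: plan(*gpose(b,[.106,-.05,z]))
from ik import *
for z in [.12,.06,0]:
    P,Rm=gpose(b,[.106,-.05,z]); print(P,ik(P,Rm,[np.array([-.1,.5,.07,2.1,-.1,.4,-1.4]),robot.get_obs()["q"]]))
E
```

```text
now [ 0.435  -0.33    0.2079] t 20.83 w 0.0265 F [1.4 0.7 0.1] q [ 0.28  0.49  0.2   1.73  0.13  1.08 -0.71]
tool-frame delta [ 0.1794 -0.258  -0.0132] rotvec [ 0.94 24.46 22.57]
screw: rows 9 v [ 0.014  -0.0322  0.0027] w [0.1  2.72 2.51]
  translate-after-rotate delta (target tool axes) [ 0.0584 -0.3059  0.0438]
now [ 0.435  -0.33    0.2079] t 20.83 w 0.0265 F [1.4 0.7 0.1] q [ 0.28  0.49  0.2   1.73  0.13  1.08 -0.71]
tool-frame delta [ 0.2159 -0.2485  0.0335] rotvec [ 0.94 24.46 22.57]
screw: rows 9 v [ 0.0171 -0.0319  0.0086] w [0.1  2.72 2.51]
  translate-after-rotate delta (target tool axes) [ 0.0738 -0.3061  0.1018]
[ 0.4737 -0.0198  0.174 ] (np.float64(1.708406152159056e-30), array([-0.1161,  0.2668,  0.0765,  2.1852, -0.0879,  0.5165, -1.451 ]))
[ 0.499  -0.0176  0.1196] (np.float64(3.588210244365181e-26), array([-0.1127,  0.401 ,  0.066 ,  2.1757, -0.1236,  0.3926, -1.4237]))
[ 0.5242 -0.0154  0.0652] (np.float64(2.873860557876254e-29), array([-0.1118,  0.5357,  0.0576,  2.147 , -0.1734,  0.2877, -1.3824]))
```

View pics/w25.png

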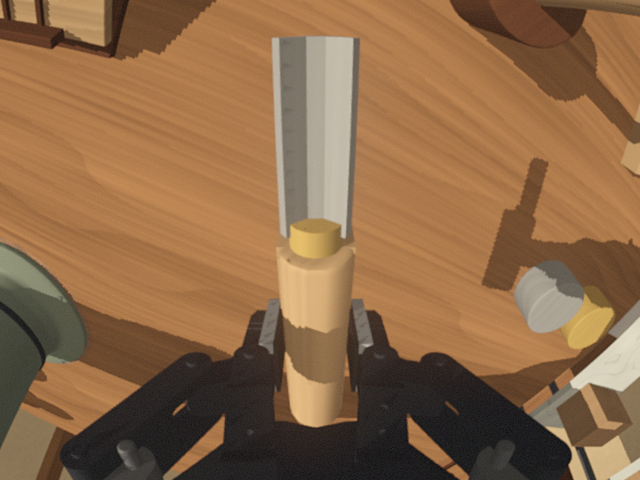

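Request:
play_rows(
  commands="0.014 -0.0322 0.0027 0.1 2.72 2.51 0;0.014 -0.0322 0.0027 0.1 2.72 2.51 0;0.014 -0.0322 0.0027 0.1 2.72 2.51 0;0.014 -0.0322 0.0027 0.1 2.72 2.51 0;0.014 -0.0322 0.0027 0.1 2.72 2.51 0;0.014 -0.0322 0.0027 0.1 2.72 2.51 0;0.014 -0.0322 0.0027 0.1 2.72 2.51 0;0.014 -0.0322 0.0027 0.1 2.72 2.51 0;0 0 0 0 0 0 0;0 0 0 0 0 0 0",
)

```text
clock: 21.67
ee_pos: [0.4512, -0.0421, 0.164]
eef_rot: [0.996, 0.054, 0.067, -0.001]
contact_force: [0.3, -1.4, -0.2]
width: 0.0265
```

Run:
```python
from wt import *
b=np.load("board2.npy")
look("w26")
for z in [.08]: plan(*gpose(b,[.106,-.05,z]))
```

```text
now [ 0.4512 -0.0421  0.1639] t 21.72 w 0.0265 F [ 0.3  1.6 -1.4] q [-0.12  0.27  0.11  2.2  -0.07  0.54 -1.43]
tool-frame delta [ 0.0378 -0.0196  0.0314] rotvec [-0.1   2.5   1.25]
screw: rows 2 v [ 0.0185 -0.01    0.0161] w [-0.05  1.25  0.62]
  translate-after-rotate delta (target tool axes) [ 0.036  -0.0204  0.0329]
```

View pics/w26.png

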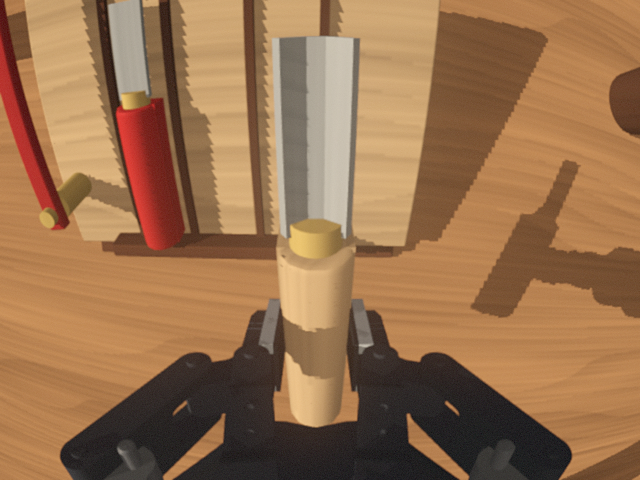

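Request:
play_rows(
  commands="0.016 -0.01 0.011 0 1.2 0.6 0;0.016 -0.01 0.011 0 1.2 0.6 0;0.004 0 0.005 0 0 0 0;0 0 0 0 0 0 0;0 0 0 0 0 0 0",
)

```text
clock: 22.13
ee_pos: [0.4886, -0.0223, 0.1401]
eef_rot: [0.995, 0.041, 0.086, -0.002]
contact_force: [0.4, 0.1, -1.3]
width: 0.0264
```

Run:
```python
from wt import *
b=np.load("board2.npy")
look("w27")
for z in [.06]: plan(*gpose(b,[.106,-.05,z]))
```

```text
now [ 0.4886 -0.0224  0.1403] t 22.18 w 0.0265 F [-0.6 -0.2 -1.3] q [-0.16  0.35  0.1   2.17 -0.08  0.45 -1.49]
tool-frame delta [ 0.0071 -0.004   0.0222] rotvec [ 0.06  0.31 -0.18]
screw: rows 1 v [ 0.007  -0.004   0.0222] w [ 0.06  0.31 -0.18]
  translate-after-rotate delta (target tool axes) [ 0.007  -0.004   0.0222]
```

View pics/w27.png

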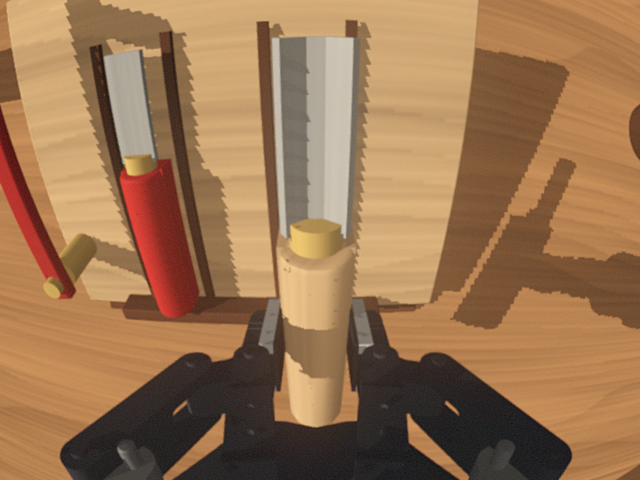

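Request:
play_rows(
  commands="0.006 -0.004 0.01 0 0.3 -0.1 0;0.001 0 0.01 0 0 0 0;0 0 0.006 0 0 0 0;0 0 0 0 0 0 0;0 0 0 0 0 0 0;0 0 0 0 0 0 0",
)

```text
clock: 22.68
ee_pos: [0.4996, -0.0195, 0.1134]
eef_rot: [0.995, 0.041, 0.088, -0.001]
contact_force: [-0.4, 0.1, -0.5]
width: 0.0266
```

Run:
```python
from wt import *
b=np.load("board2.npy")
o,im=look("w28")
for z in [.02]: plan(*gpose(b,[.106,-.05,z]))
B=1e-3*np.array([[202,-73,5],[202,-27,5],[202,27,5],[202,73,5],[120,-73,5],[120,-27,5],[0,-145,0],[12,27,5]])
for p in wproj(b2w(b,B),o): cv2.circle(im,tuple(int(round(v)) for v in p),3,(0,255,0),1)
cv2.imwrite("pics/w28b.png",im)
```

```text
now [ 0.4996 -0.0196  0.1135] t 22.73 w 0.0264 F [-0.2  0.2 -0.5] q [-0.15  0.42  0.09  2.17 -0.09  0.38 -1.49]
tool-frame delta [ 0.0109 -0.0022  0.0326] rotvec [ 0.12  0.06 -0.2 ]
screw: rows 1 v [ 0.0109 -0.0021  0.0326] w [ 0.12  0.06 -0.2 ]
  translate-after-rotate delta (target tool axes) [ 0.0109 -0.0021  0.0326]
```

View pics/w28b.png

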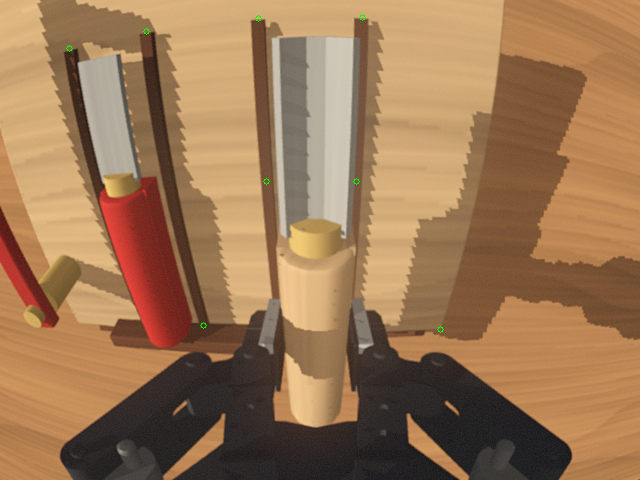

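Request:
play_rows(
  commands="0.005 -0.002 0.01 0 0 -0.2 0;0.003 0 0.01 0 0 0 0;0.0018 0 0.007 0 0 0 0;0 0 0 0 0 0 0;0 0 0 0 0 0 0;0 0 0 0 0 0 0",
)

```text
clock: 23.23
ee_pos: [0.5145, -0.0168, 0.0881]
eef_rot: [0.995, 0.043, 0.088, -0.001]
contact_force: [-0.6, -0.2, -1.2]
width: 0.0267
```

Run:
```python
from wt import *
b=np.load("board2.npy")
o,im=look("w29")
plan(*gpose(b,[.104,-.05,.0]))
im2=vision.read_camera("side"); cv2.imwrite("pics/s29.png",cv2.resize(im2[190:340,220:390],None,fx=4.5,fy=4,interpolation=cv2.INTER_CUBIC))
```

```text
now [ 0.5144 -0.0168  0.0882] t 23.28 w 0.0266 F [ 0.1  0.4 -1.8] q [-0.15  0.48  0.08  2.15 -0.09  0.33 -1.48]
tool-frame delta [ 0.0038 -0.0006  0.0249] rotvec [ 0.13  0.   -0.02]
screw: rows 1 v [ 0.0038 -0.0006  0.0249] w [ 0.13  0.   -0.02]
  translate-after-rotate delta (target tool axes) [ 0.0038 -0.0006  0.0249]
```

View pics/s29.png

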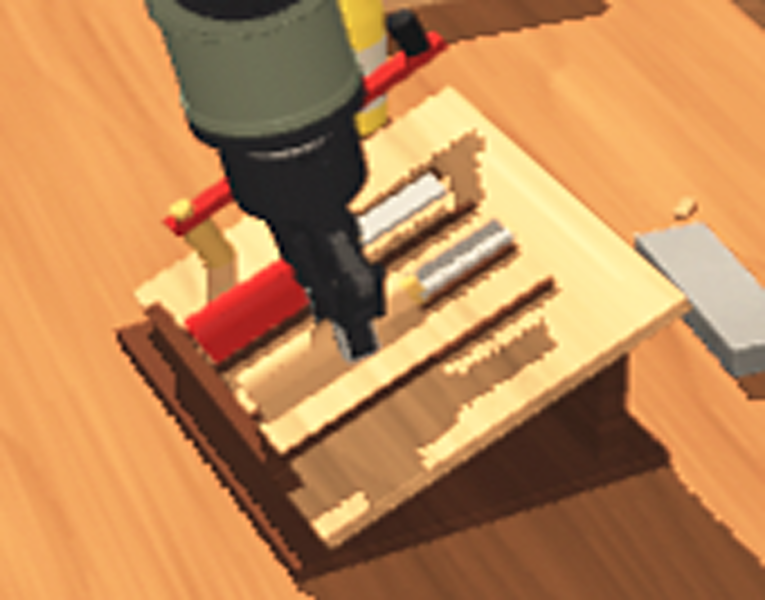

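View pics/w29.png

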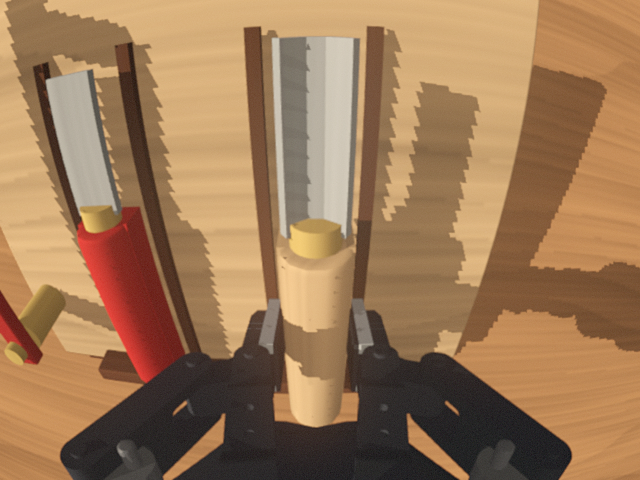

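Request:
play_rows(
  commands="0.0018 -0.0005 0.007 0 0 0 0;0.0015 0 0.005 0 0 0 0;0.0008 0 0.003 0 0 0 0;0 0 0 0 0 0 0;0 0 0 0 0 0 0;0 0 0 0 0 0 0",
)

```text
clock: 23.83
ee_pos: [0.522, -0.0156, 0.0732]
eef_rot: [0.995, 0.043, 0.089, -0.001]
contact_force: [0.2, 0.2, -2.5]
width: 0.0264
```

Run:
```python
from wt import *
b=np.load("board2.npy")
plan(*gpose(b,[.104,-.05,.0]))
o,im=look("w30")
im2=vision.read_camera("side"); cv2.imwrite("pics/s30.png",cv2.resize(im2[240:320,250:350],None,fx=7,fy=7,interpolation=cv2.INTER_CUBIC))
```

```text
now [ 0.522  -0.0156  0.0732] t 23.83 w 0.0264 F [ 0.2  0.2 -2.5] q [-0.14  0.52  0.07  2.14 -0.1   0.3  -1.48]
tool-frame delta [-0.0011 -0.0001  0.0088] rotvec [ 0.12 -0.06 -0.02]
screw: rows 1 v [-0.0011 -0.0001  0.0088] w [ 0.12 -0.06 -0.02]
  translate-after-rotate delta (target tool axes) [-0.0011 -0.      0.0088]
```

View pics/s30.png

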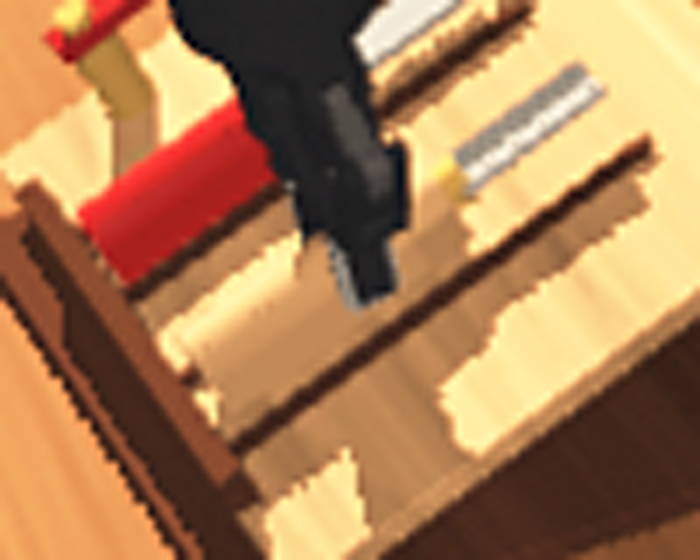

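Request:
play_rows(
  commands="-0.001 0 0.004 0 0 0 0;0 0 0.0025 0 0 0 0;0 0 0 0 0 0 0;0 0 0 0 0 0 0;0 0 0 0 0 0 0",
)

```text
clock: 24.35
ee_pos: [0.5222, -0.0157, 0.0664]
eef_rot: [0.995, 0.042, 0.089, -0.001]
contact_force: [0.4, 0.6, -0.4]
width: 0.0264
```

Run:
```python
from wt import *
b=np.load("board2.npy")
plan(*gpose(b,[.103,-.05,.0]))
o,im=look("w31")
```

```text
now [ 0.5222 -0.0157  0.0664] t 24.35 w 0.0264 F [ 0.4  0.6 -0.4] q [-0.14  0.53  0.07  2.14 -0.1   0.29 -1.48]
tool-frame delta [-0.0011 -0.0001  0.0023] rotvec [ 0.12 -0.1  -0.04]
screw: rows 1 v [-0.0011 -0.0001  0.0023] w [ 0.12 -0.1  -0.04]
  translate-after-rotate delta (target tool axes) [-0.0011 -0.0001  0.0023]
```

View pics/w31.png

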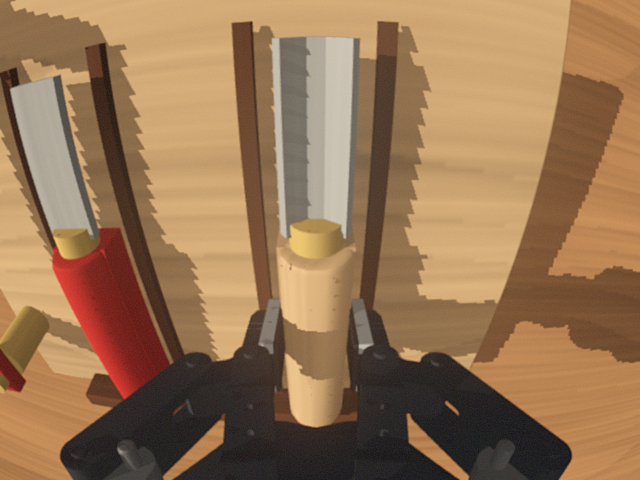

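Last couple of mm, in small steps.

Request:
play_rows(
  commands="-0.001 0 0.002 0 0 0 0;0 0 0.001 0 0 0 0;0 0 0 0 0 0 0;0 0 0 0 0 0 0",
)

```text
clock: 24.73
ee_pos: [0.5218, -0.0158, 0.0646]
eef_rot: [0.995, 0.042, 0.09, -0.001]
contact_force: [0.3, -0.1, -1.5]
width: 0.0263
```

Run:
```python
from wt import *
b=np.load("board2.npy")
plan(*gpose(b,[.102,-.05,.0]))
```

```text
now [ 0.5218 -0.0158  0.0646] t 24.73 w 0.0263 F [ 0.3 -0.1 -1.5] q [-0.14  0.54  0.06  2.15 -0.1   0.28 -1.48]
tool-frame delta [-0.0013 -0.0002  0.0009] rotvec [ 0.11 -0.18 -0.04]
screw: rows 1 v [-0.0013 -0.0002  0.0009] w [ 0.11 -0.18 -0.04]
  translate-after-rotate delta (target tool axes) [-0.0013 -0.0002  0.0009]
```

Request:
play_rows(
  commands="0 0 0.002 0 0 0 0;0 0 0 0 0 0 0;0 0 0 0 0 0 0",
)

```text
clock: 24.98
ee_pos: [0.5226, -0.0159, 0.0641]
eef_rot: [0.995, 0.042, 0.091, -0.001]
contact_force: [-0.0, 0.5, -1.6]
width: 0.0267
```

Run:
```python
from wt import *
b=np.load("board2.npy")
plan(*gpose(b,[.102,-.05,.0]))
```

```text
now [ 0.5226 -0.0159  0.0641] t 24.98 w 0.0267 F [-0.   0.5 -1.6] q [-0.14  0.54  0.06  2.15 -0.1   0.28 -1.48]
tool-frame delta [-0.002  -0.0003  0.0002] rotvec [ 0.11 -0.31 -0.06]
screw: rows 1 v [-0.002  -0.0003  0.0002] w [ 0.11 -0.31 -0.06]
  translate-after-rotate delta (target tool axes) [-0.002  -0.0003  0.0002]
```

Request:
play_rows(
  commands="-0.002 0 0.002 0 -0.3 0 0;0 0 0.001 0 0 0 0;0 0 0 0 0 0 0;0 0 0 0 0 0 0",
)

```text
clock: 25.32
ee_pos: [0.5225, -0.0159, 0.0642]
eef_rot: [0.995, 0.042, 0.091, -0.001]
contact_force: [0.3, 0.6, -1.0]
width: 0.0265
```

Run:
```python
from wt import *
b=np.load("board2.npy")
plan(*gpose(b,[.102,-.05,.0]))
o,im=look("w32")
im2=vision.read_camera("side"); cv2.imwrite("pics/s32.png",np.hstack([cv2.resize(im[200:440,200:440],None,fx=1.6,fy=2.2),cv2.resize(im2[240:320,250:330],None,fx=5,fy=6.6,interpolation=cv2.INTER_CUBIC)]))
```

```text
now [ 0.5225 -0.0159  0.0642] t 25.32 w 0.0265 F [ 0.3  0.6 -1. ] q [-0.13  0.54  0.06  2.15 -0.1   0.28 -1.48]
tool-frame delta [-0.0019 -0.0003  0.0003] rotvec [ 0.08 -0.28 -0.09]
screw: rows 1 v [-0.0019 -0.0003  0.0003] w [ 0.08 -0.28 -0.09]
  translate-after-rotate delta (target tool axes) [-0.0019 -0.0003  0.0003]
```

View pics/s32.png

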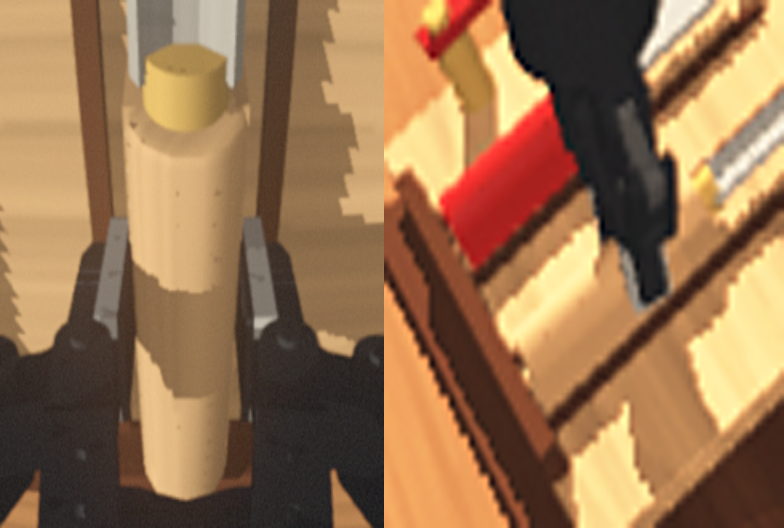

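Request:
play_rows(
  commands="-0.0015 0 0.002 0 -0.3 0 0;0 0 0.002 0 0 0 0",
)

```text
clock: 25.58
ee_pos: [0.5225, -0.0159, 0.0634]
eef_rot: [0.995, 0.042, 0.09, -0.002]
contact_force: [-46.2, 2.2, 105.1]
width: 0.0265
```

Run:
```python
from wt import *
b=np.load("board2.npy")
plan(*gpose(b,[.102,-.05,.0]))
```

```text
now [ 0.5225 -0.0159  0.0634] t 25.58 w 0.0265 F [-46.2   2.2 105.1] q [-0.13  0.54  0.06  2.15 -0.1   0.28 -1.48]
tool-frame delta [-0.0018 -0.0003 -0.0004] rotvec [ 0.06 -0.15 -0.12]
screw: rows 1 v [-0.0018 -0.0003 -0.0004] w [ 0.06 -0.15 -0.12]
  translate-after-rotate delta (target tool axes) [-0.0018 -0.0003 -0.0004]
```

Request:
play_rows(
  commands="0 0 0 0 0 0 0",
)

```text
clock: 25.67
ee_pos: [0.5224, -0.0159, 0.0643]
eef_rot: [0.995, 0.042, 0.09, -0.002]
contact_force: [0.1, -0.3, -1.2]
width: 0.0265
```

Request:
play_rows(
  commands="0 0 0 0 0 0 0.33;0 0 0 0 0 0 0.38;0 0 0 0 0 0 0.45;0 0 0 0 0 0 0.5;0 0 0 0 0 0 0.5;0 0 0 0 0 0 0.5",
)

```text
clock: 26.17
ee_pos: [0.5225, -0.0159, 0.0635]
eef_rot: [0.995, 0.042, 0.09, -0.002]
contact_force: [-0.0, -0.1, 0.4]
width: 0.0426
```

Run:
```python
from wt import *
print(robot.get_obs()["ee_pos"],robot.get_obs()["contact_force"])
o,im=look("w33")
im2=vision.read_camera("side"); cv2.imwrite("pics/s33.png",np.hstack([cv2.resize(im[200:440,200:440],None,fx=1.6,fy=2.2),cv2.resize(im2[240:320,250:330],None,fx=5,fy=6.6,interpolation=cv2.INTER_CUBIC)]))
```

```text
[ 0.5225 -0.0159  0.0635] [-0.0326 -0.1484  0.4269]
```

View pics/s33.png

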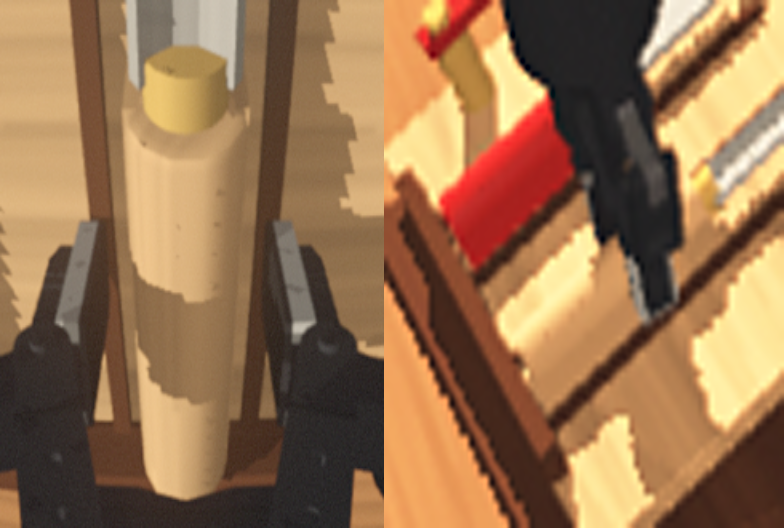

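Request:
play_rows(
  commands="0 0 -0.006 0 0 0 0.5;0 0 -0.012 0 0 0 0.5;0 0 -0.02 0 0 0 0.5;0 0 -0.025 0 0 0 0.5;0 0 -0.025 0 0 0 0.5;0 0 -0.025 0 0 0 0.3;0 0 -0.02 0 0 0 0.1;0 0 0 0 0 0 0;0 0 0 0 0 0 0",
)

```text
clock: 27.02
ee_pos: [0.496, -0.0178, 0.2023]
eef_rot: [0.995, 0.041, 0.089, -0.002]
contact_force: [-0.3, -0.3, -0.9]
width: 0.0002
```

Run:
```python
from wt import *
print(robot.get_obs()["q"])
o,im=look("w34")
im2=vision.read_camera("side"); cv2.imwrite("pics/s34.png",cv2.resize(im2[190:340,220:390],None,fx=4.5,fy=4,interpolation=cv2.INTER_CUBIC))
```

```text
[-0.1937  0.2552  0.1279  2.1014 -0.0534  0.6097 -1.5193]
```

View pics/w34.png

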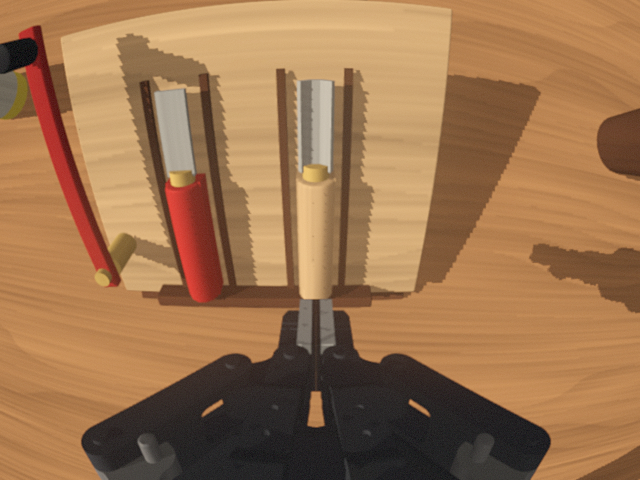

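View pics/s34.png

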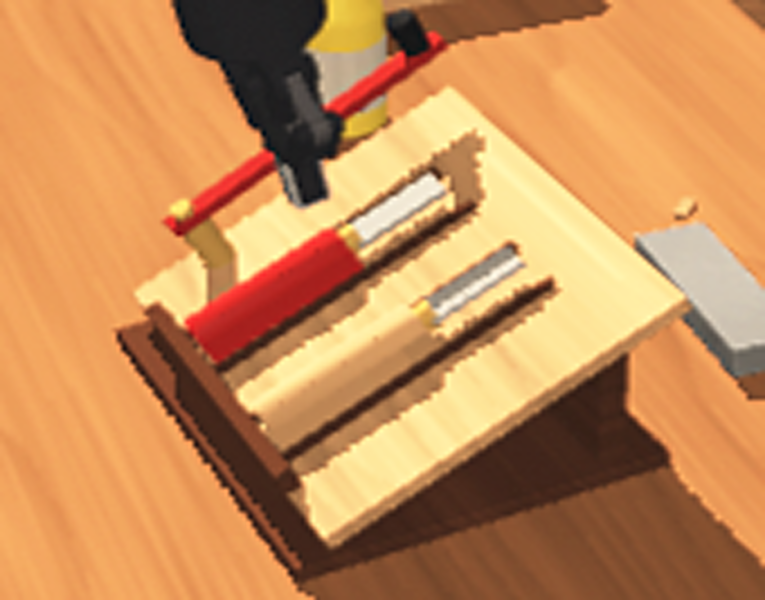

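```bash
cat > kp.py <<'E'
from wt import *
b=np.load("board2.npy"); M=boardR(b[2]).as_matrix(); TZ=-.011
def cur():
    o=robot.get_obs(); Rm=R.from_quat(o["eef_rot"]).as_matrix()
    tip=o["ee_pos"]+Rm@[0,0,TZ]; return o,Rm,M.T@(tip-[b[0],b[1],.035])
def pt(phi,d,z,r=.185): return np.array([.06+r*np.cos(phi)-d*np.sin(phi),.125+r*np.sin(phi)+d*np.cos(phi),z])
def go(targets,step=.03):
    o,Rm,t=cur(); print("t",round(o["clock"],2),"tip board",t.round(4),"F",o["contact_force"].round(1),"q",o["q"].round(2))
    Rg=M@np.load("rel_g.npz")["R"]; print("rot err deg",np.degrees(R.from_matrix(Rm.T@Rg).as_rotvec()).round(2))
    for g in targets:
        D=Rm.T@M@(g-t); n=max(1,int(np.ceil(np.linalg.norm(D)/step))); print(n,"x",(D/n).round(4)); t=g
E
python3 - <<'E'
from kp import *
go([pt(.08,.035,.12),pt(.08,.035,.063)])
# refine keeper angle from w34/top
for n,d in [("top",[242,225]),("side",[309,194.5])]:
    for a in [.15,.2,.25,.3]:
        print(n,a,proj(n,b2w(b,[.06+.185*np.cos(.3-a),.125+.185*np.sin(.3-a),.078]))[0].round(1),d)
o=pose("w34")
for a in [.15,.2,.25,.3]: print("w",a,wproj(b2w(b,[.06+.185*np.cos(.3-a),.125+.185*np.sin(.3-a),.078]),o)[0].round(0))
E
```

```text
t 27.12 tip board [ 0.1149 -0.0503  0.142 ] F [-0.3  0.1  0. ] q [-0.19  0.26  0.13  2.1  -0.05  0.61 -1.52]
rot err deg [ 0.03  0.02 -0.16]
9 x [ 0.0142 -0.025  -0.0014]
2 x [ 0.0073 -0.0001  0.0275]
top 0.15 [234.5 228.5] [242, 225]
top 0.2 [238.6 227.7] [242, 225]
top 0.25 [242.8 227.1] [242, 225]
top 0.3 [247.1 226.7] [242, 225]
side 0.15 [305.1 191.6] [309, 194.5]
side 0.2 [306.9 192.8] [309, 194.5]
side 0.25 [308.5 194.1] [309, 194.5]
side 0.3 [310.1 195.5] [309, 194.5]
w 0.15 [-14.  65.]
w 0.2 [-5. 60.]
w 0.25 [ 4. 55.]
w 0.3 [14. 51.]
```

Request:
play_rows(
  commands="0.0142 -0.025 -0.0014 0 0 0 0;0.0142 -0.025 -0.0014 0 0 0 0;0.0142 -0.025 -0.0014 0 0 0 0;0.0142 -0.025 -0.0014 0 0 0 0;0.0142 -0.025 -0.0014 0 0 0 0;0.0142 -0.025 -0.0014 0 0 0 0;0.0142 -0.025 -0.0014 0 0 0 0;0.0142 -0.025 -0.0014 0 0 0 0;0.006 -0.012 0 0 0 0 0;0 0 0 0 0 0 0;0 0 0 0 0 0 0",
)

```text
clock: 28.03
ee_pos: [0.5941, 0.2119, 0.219]
eef_rot: [0.996, 0.04, 0.079, 0.001]
contact_force: [-0.8, -0.5, 0.0]
width: -0.0005
```

Run:
```python
from kp import *
go([pt(.05,.035,.063)],.02)
look("w35")
```

```text
t 28.03 tip board [0.229  0.1702 0.1082] F [-0.8 -0.5  0. ] q [-0.56  0.46  0.12  1.73  0.02  0.81 -1.96]
rot err deg [ 0.37  1.09 -0.3 ]
3 x [0.0086 0.0002 0.0132]
```

View pics/w35.png

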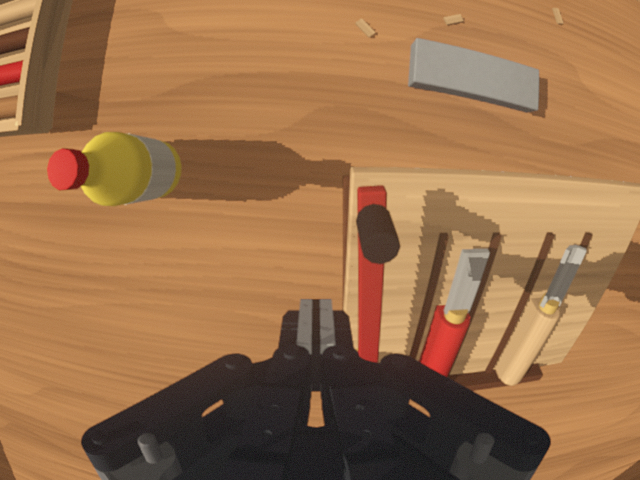

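Request:
play_rows(
  commands="0.0086 0 0.0132 0 0.6 0 0;0.0086 0 0.0132 0 0.4 0 0;0.008 0 0.011 0 0 0 0;0 0 0 0 0 0 0;0 0 0 0 0 0 0;0 0 0 0 0 0 0",
)

```text
clock: 28.58
ee_pos: [0.6251, 0.2072, 0.182]
eef_rot: [0.996, 0.037, 0.086, 0.003]
contact_force: [-0.0, 0.3, -0.0]
width: -0.0
```

Run:
```python
from kp import *
go([pt(.05,.035,.063),pt(.05,.02,.063)],.02)
o,im=look("w36")
for a in [.2,.25,.3]: print("w",a,wproj(b2w(b,[.06+.185*np.cos(.3-a),.125+.185*np.sin(.3-a),.078]),o)[0].round(0))
im2=vision.read_camera("side"); cv2.imwrite("pics/s36.png",np.hstack([cv2.resize(im[150:390,250:450],None,fx=1.9,fy=2.2),cv2.resize(im2[160:260,240:340],None,fx=4,fy=5.28,interpolation=cv2.INTER_CUBIC)]))
```

```text
t 28.58 tip board [0.2409 0.163  0.0618] F [-0.   0.3 -0. ] q [-0.53  0.54  0.11  1.71  0.02  0.74 -1.94]
rot err deg [ 0.58  0.28 -0.62]
1 x [ 0.0017 -0.0062 -0.0018]
1 x [0.0009 0.015  0.    ]
w 0.2 [364. 335.]
w 0.25 [386. 333.]
w 0.3 [407. 332.]
```

View pics/s36.png

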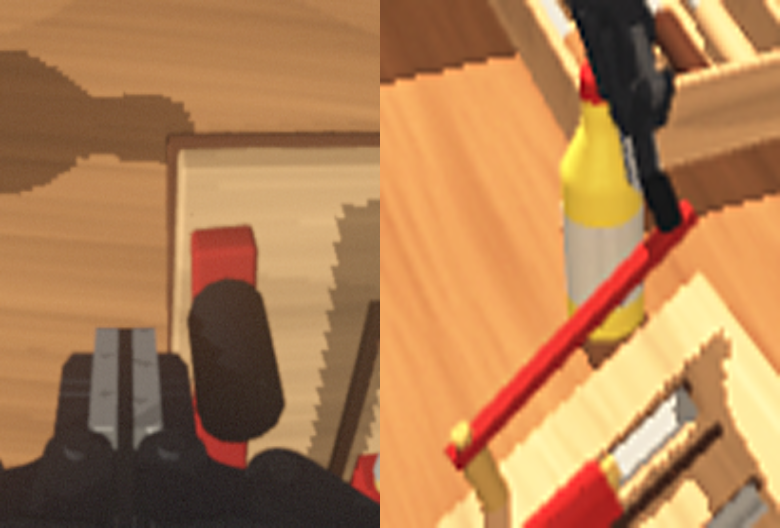

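Run:
```python
from kp import *
go([pt(.07,.02,.062)]+[pt(.07-.09*k,.02,.062) for k in range(1,6)],.05)
```

```text
t 28.68 tip board [0.2412 0.1633 0.0623] F [-0.2  0.3  0.2] q [-0.53  0.54  0.11  1.71  0.02  0.74 -1.94]
rot err deg [ 0.56  0.24 -0.6 ]
1 x [ 0.002   0.0054 -0.0002]
1 x [ 0.0023  0.0166 -0.0004]
1 x [0.0009 0.0167 0.    ]
1 x [-0.0006  0.0167  0.0004]
1 x [-0.0021  0.0166  0.0008]
1 x [-0.0035  0.0163  0.0012]
```

Request:
play_rows(
  commands="0.002 0.005 0 0.3 0 -0.3 0;0.002 0.010 -0.0004 0 0 0 0;0.001 0.013 0 0 0 0 0;-0.0005 0.013 0.0004 0 0 0 0;-0.002 0.013 0.0006 0 0 0 0;0 0 0 0 0 0 0",
)

```text
clock: 29.18
ee_pos: [0.6326, 0.1476, 0.1848]
eef_rot: [0.995, 0.04, 0.087, -0.0]
contact_force: [-0.1, -1.4, 0.1]
width: -0.0003
```

Run:
```python
from kp import *
o,R_,t=cur(); v=t[:2]-[.06,.125]; print("r,phi",np.hypot(*v),np.arctan2(v[1],v[0]), "keeper phi est", np.arctan2(v[1],v[0])-np.arctan2(.02,.185))
p=np.arctan2(v[1],v[0])-np.arctan2(.02,.185)
go([pt(p-.09*k,.02,.062) for k in range(0,9)],.05)
o,im=look("w37")
```

```text
r,phi 0.18553337138940668 -0.11972832596920475 keeper phi est -0.22741819680202546
t 29.18 tip board [0.2442 0.1028 0.0633] F [-0.1 -1.4  0.1] q [-0.42  0.51  0.1   1.74  0.    0.73 -1.83]
rot err deg [ 0.21  0.11 -0.27]
1 x [0.0009 0.0001 0.0011]
1 x [-0.0026  0.0165  0.0008]
1 x [-0.004   0.0162  0.0012]
1 x [-0.0054  0.0158  0.0016]
1 x [-0.0068  0.0152  0.0019]
1 x [-0.008   0.0145  0.0023]
1 x [-0.0093  0.0137  0.0026]
1 x [-0.0104  0.0128  0.0029]
1 x [-0.0115  0.0117  0.0032]
```

View pics/w37.png

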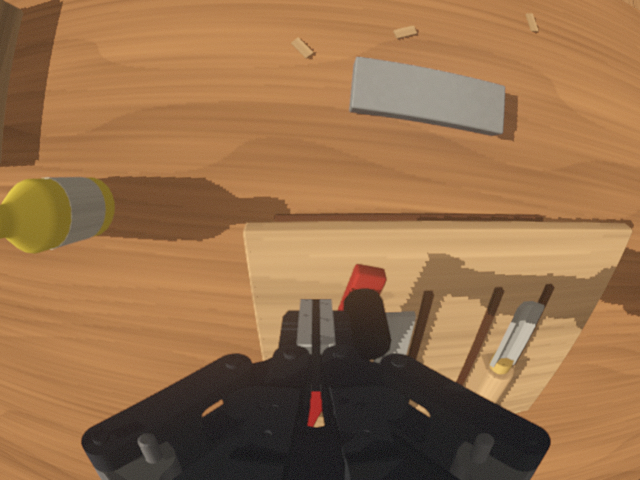

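Request:
play_rows(
  commands="-0.0015 0.0165 0.001 0 0 0 0;-0.004 0.0162 0.0012 0 0 0 0;-0.0054 0.0158 0.0016 0 0 0 0;-0.0068 0.0152 0.0019 0 0 0 0;-0.008 0.0145 0.0023 0 0 0 0;-0.0093 0.0137 0.0026 0 0 0 0;0 0 0 0 0 0 0",
)

```text
clock: 29.82
ee_pos: [0.6068, 0.053, 0.1685]
eef_rot: [0.995, 0.042, 0.088, -0.002]
contact_force: [-0.0, -1.4, 0.7]
width: -0.0004
```

```bash
cat >> kp.py <<'E'
def st(d,n,dp=.09,z=.062):
    o,R_,t=cur(); v=t[:2]-[.06,.125]; p=np.arctan2(v[1],v[0])-np.arctan2(d,.185); print("r",np.hypot(*v),"keeper phi est",p)
    go([pt(p-dp*k,d,z) for k in range(n)],.05)
E
python3 - <<'E'
from kp import *
st(.022,9)
o,im=look("w38")
E
```

```text
r 0.1859272793055567 keeper phi est -0.7801738825649437
t 29.82 tip board [0.2067 0.0107 0.0628] F [-0.  -1.4  0.7] q [-0.25  0.47  0.08  1.86 -0.02  0.63 -1.66]
rot err deg [ 0.   -0.01 -0.12]
1 x [0.0005 0.0002 0.0007]
1 x [-0.0105  0.0127  0.0028]
1 x [-0.0116  0.0117  0.0031]
1 x [-0.0125  0.0106  0.0034]
1 x [-0.0134  0.0094  0.0036]
1 x [-0.0142  0.0081  0.0038]
1 x [-0.0148  0.0067  0.004 ]
1 x [-0.0154  0.0053  0.0041]
1 x [-0.0158  0.0039  0.0042]
```

View pics/w38.png

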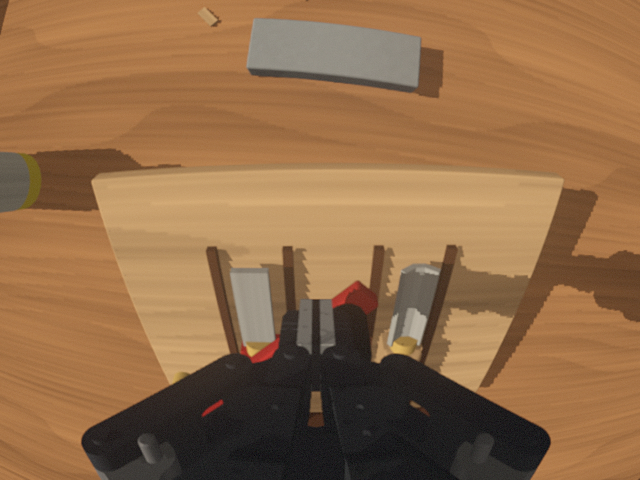

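Request:
play_rows(
  commands="-0.009 0.0127 0.0028 0 0 0 0;-0.0116 0.0117 0.0031 0 0 0 0;-0.0125 0.0106 0.0034 0 0 0 0;-0.0134 0.0094 0.0036 0 0 0 0;0 0 0 0 0 0 0",
)

```text
clock: 30.28
ee_pos: [0.5694, 0.0102, 0.1485]
eef_rot: [0.995, 0.045, 0.091, -0.004]
contact_force: [-0.2, -1.0, -1.4]
width: -0.0003
```

Run:
```python
from kp import *
st(.023,6)
o,im=look("w39"); im2=vision.read_camera("side"); cv2.imwrite("pics/s39.png",np.hstack([cv2.resize(im[200:440,200:440],None,fx=1.6,fy=2.2),cv2.resize(im2[190:320,220:360],None,fx=3,fy=4.06,interpolation=cv2.INTER_CUBIC)]))
```

```text
r 0.18395461573406804 keeper phi est -1.1125325804120925
t 30.28 tip board [ 0.1611 -0.0287  0.0621] F [-0.2 -1.  -1.4] q [-0.17  0.44  0.06  1.98 -0.04  0.54 -1.57]
rot err deg [-0.24 -0.3   0.2 ]
1 x [ 0.0013  0.0021 -0.0003]
1 x [-0.014   0.0085  0.0036]
1 x [-0.0147  0.0072  0.0038]
1 x [-0.0152  0.0058  0.0039]
1 x [-0.0157  0.0044  0.0041]
1 x [-0.016   0.0029  0.0042]
```

View pics/s39.png

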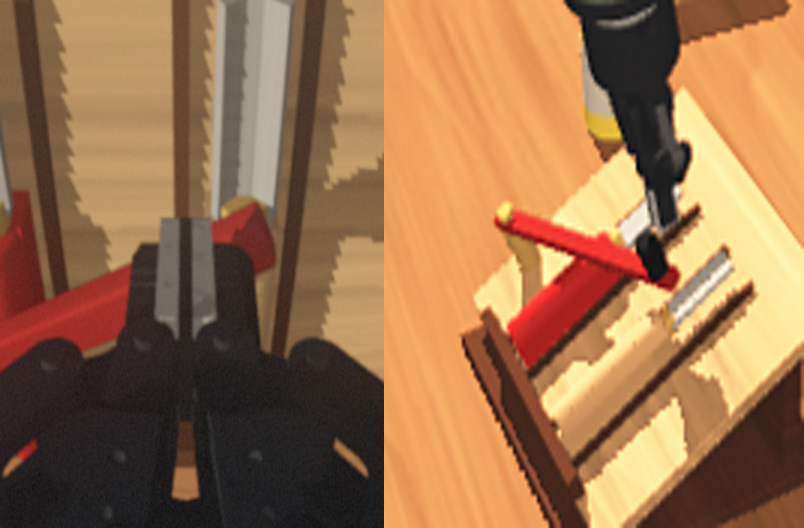

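Request:
play_rows(
  commands="-0.011 0.0105 0.003 0 0 0 0;-0.0145 0.0075 0.0038 0 0 0 0;-0.012 0.005 0.003 0 0 0 0;0 0 0 0 0 0 0;0 0 0 0 0 0 0",
)

```text
clock: 30.8
ee_pos: [0.5434, -0.0087, 0.1348]
eef_rot: [0.994, 0.049, 0.095, -0.006]
contact_force: [0.4, 0.1, 1.0]
width: -0.0001
```

Run:
```python
from kp import *
st(.022,6)
o,im=look("w40"); im2=vision.read_camera("side"); cv2.imwrite("pics/s40.png",np.hstack([cv2.resize(im[200:440,200:440],None,fx=1.6,fy=2.2),cv2.resize(im2[190:320,220:360],None,fx=3,fy=4.06,interpolation=cv2.INTER_CUBIC)]))
```

```text
r 0.184225593444445 keeper phi est -1.2981366147769824
t 30.8 tip board [ 0.1302 -0.0453  0.0613] F [0.4 0.1 1. ] q [-0.12  0.43  0.04  2.06 -0.05  0.46 -1.52]
rot err deg [-0.47 -0.8   0.63]
1 x [ 0.0006  0.0019 -0.0009]
1 x [-0.0154  0.0055  0.0038]
1 x [-0.0158  0.0041  0.0039]
1 x [-0.0161  0.0026  0.004 ]
1 x [-0.0162  0.0011  0.0041]
1 x [-0.0163 -0.0004  0.0041]
```

View pics/s40.png

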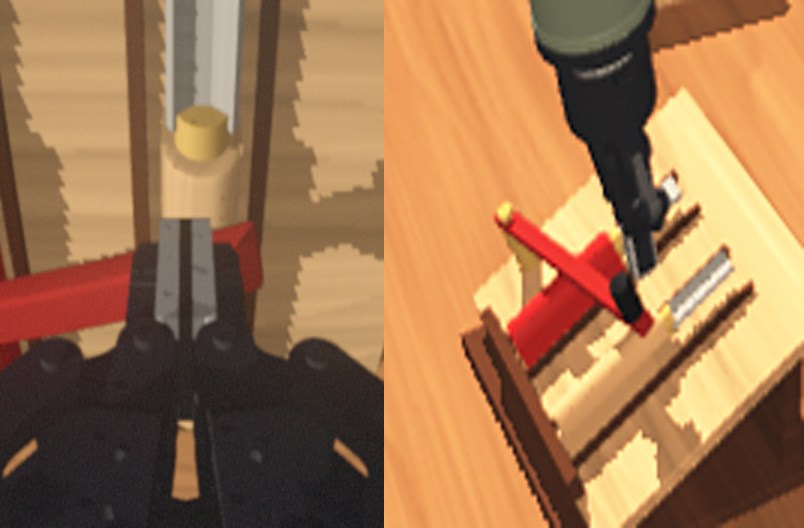

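Request:
play_rows(
  commands="-0.012 0.006 0.003 -0.3 -0.5 0.4 0;-0.012 0.004 0.003 -0.1 -0.2 0.2 0;-0.008 0.002 0.002 0 0 0 0;0 0 0 0 0 0 0;0 0 0 0 0 0 0",
)

```text
clock: 31.32
ee_pos: [0.5131, -0.0233, 0.12]
eef_rot: [0.995, 0.044, 0.089, -0.002]
contact_force: [0.4, 0.7, 0.2]
width: 0.0004
```

Run:
```python
from kp import *
st(.022,4)
o,im=look("w41"); im2=vision.read_camera("side"); cv2.imwrite("pics/s41.png",np.hstack([cv2.resize(im[200:440,200:440],None,fx=1.6,fy=2.2),cv2.resize(im2[190:320,220:360],None,fx=3,fy=4.06,interpolation=cv2.INTER_CUBIC)]))
```

```text
r 0.18566500591124446 keeper phi est -1.49601291323084
t 31.32 tip board [ 0.0956 -0.0572  0.0611] F [0.4 0.7 0.2] q [-0.1   0.42  0.04  2.13 -0.04  0.41 -1.51]
rot err deg [-0.06 -0.08  0.08]
1 x [-0.0001  0.0006 -0.0009]
1 x [-0.016   0.0024  0.0042]
1 x [-0.0162  0.0009  0.0043]
1 x [-0.0162 -0.0006  0.0043]
```

View pics/s41.png

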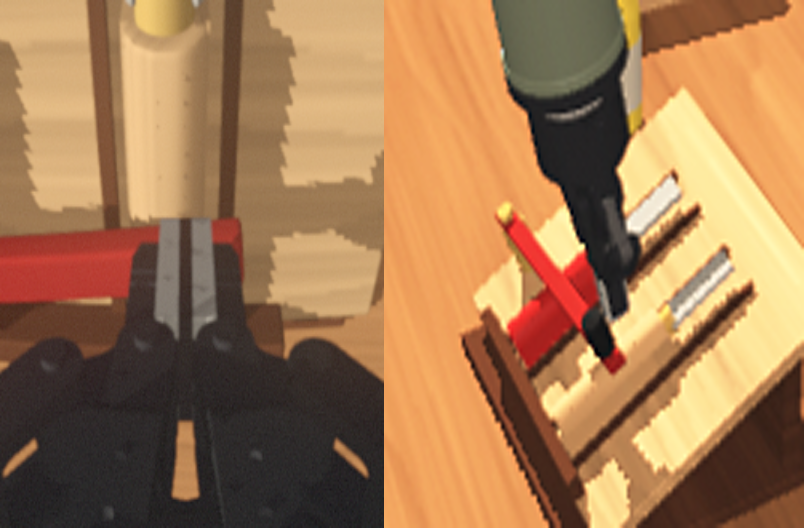

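Request:
play_rows(
  commands="-0.005 0.001 0.0013 0 0 0 0;-0.004 0.0005 0.001 0 0 0 0;0 0 0 0 0 0 0;-0.0015 0 0.0004 0 0 0 0",
)

```text
clock: 31.75
ee_pos: [0.504, -0.0254, 0.1157]
eef_rot: [0.995, 0.044, 0.09, -0.003]
contact_force: [0.7, -0.1, 0.1]
width: -0.0003
```

Run:
```python
from kp import *
st(.022,2)
```

```text
r 0.18531569270723836 keeper phi est -1.5515370032868134
t 31.75 tip board [ 0.0854 -0.0586  0.0611] F [ 0.7 -0.1  0.1] q [-0.1   0.42  0.04  2.16 -0.04  0.39 -1.51]
rot err deg [-0.07 -0.19  0.11]
1 x [-0.0001  0.001  -0.0009]
1 x [-0.0161  0.0015  0.0042]
```

Request:
play_rows(
  commands="-0.0015 0 0.0004 0 0 0 0;-0.0015 0 0.0004 0 0 0 0",
)

```text
clock: 31.92
ee_pos: [0.5011, -0.0257, 0.1143]
eef_rot: [0.995, 0.044, 0.09, -0.003]
contact_force: [0.4, -1.0, -0.2]
width: -0.0
```

Request:
play_rows(
  commands="-0.0015 0 0.0004 0 0 0 0;-0.001 0 0.0003 0 0 0 0",
)

```text
clock: 32.08
ee_pos: [0.4985, -0.0259, 0.113]
eef_rot: [0.995, 0.044, 0.09, -0.003]
contact_force: [-0.1, 0.3, 0.3]
width: 0.0
```

Request:
play_rows(
  commands="-0.001 0 0.0003 0 0 0 0;-0.001 0 0.0003 0 0 0 0",
)

```text
clock: 32.25
ee_pos: [0.4976, -0.026, 0.1125]
eef_rot: [0.995, 0.044, 0.091, -0.003]
contact_force: [5.6, -0.2, 4.6]
width: 0.0001
```

Request:
play_rows(
  commands="-0.001 0 0.0003 0 0 0 0",
)

```text
clock: 32.33
ee_pos: [0.4976, -0.026, 0.1125]
eef_rot: [0.995, 0.044, 0.092, -0.003]
contact_force: [4.7, -0.2, 5.3]
width: -0.0001
```

Run:
```python
from kp import *
st(.022,1)
o,im=look("w42"); im2=vision.read_camera("side"); im3=vision.read_camera("top"); cv2.imwrite("pics/s42.png",np.hstack([cv2.resize(im3[200:330,235:385],None,fx=2.6,fy=4,interpolation=cv2.INTER_CUBIC),cv2.resize(im2[190:320,220:360],None,fx=2.8,fy=4,interpolation=cv2.INTER_CUBIC)]))
```

```text
r 0.18455923156407605 keeper phi est -1.5904392376228935
t 32.33 tip board [ 0.0782 -0.0587  0.061 ] F [ 4.7 -0.2  5.3] q [-0.09  0.41  0.04  2.18 -0.04  0.36 -1.51]
rot err deg [-0.06 -0.47  0.12]
1 x [-0.0001  0.0017 -0.0011]
```

View pics/s42.png

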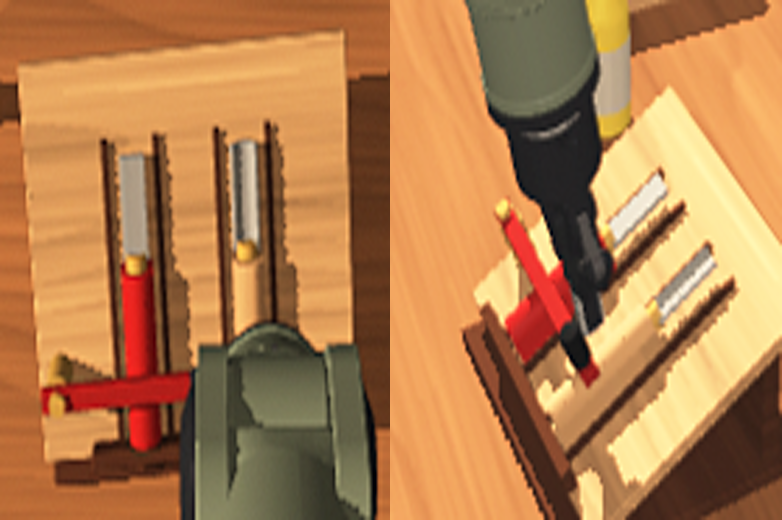

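Request:
play_rows(
  commands="-0.002 0 0.0005 0 -0.3 0 0",
)

```text
clock: 32.57
ee_pos: [0.4973, -0.0261, 0.1124]
eef_rot: [0.995, 0.044, 0.091, -0.003]
contact_force: [10.3, 0.3, 6.6]
width: 0.0001
```

Request:
play_rows(
  commands="0 0 0 0 0 0 0;0.004 0 -0.002 0 0 0 0;0.006 0 -0.01 0 0 0 0;0.006 0 -0.02 0 0 0 0;0.006 0 -0.025 0 0 0 0;0 0 -0.03 0 0 0 0;0 0 -0.03 0 0 0 0;0 0 -0.02 0 0 0 0;0 0 0 0 0 0 0;0 0 0 0 0 0 0",
)

```text
clock: 33.4
ee_pos: [0.4903, -0.0258, 0.2559]
eef_rot: [0.995, 0.044, 0.085, -0.003]
contact_force: [-0.4, -0.1, -1.2]
width: 0.0001
```

Run:
```python
from kp import *
o,im=look("w43"); print(robot.get_obs()["ee_pos"])
for a in [1.8,1.84,1.87,1.9]: print(a,wproj(b2w(b,[.06+.185*np.cos(.3-a),.125+.185*np.sin(.3-a),.078]),o)[0].round(1),wproj(b2w(b,[.06,.125,.048]),o)[0].round(1))
im2=vision.read_camera("side"); cv2.imwrite("pics/s43.png",cv2.resize(im2[190:320,220:380],None,fx=5,fy=4.5,interpolation=cv2.INTER_CUBIC))
for a in [1.7,1.8,1.87]: print("side",proj("side",b2w(b,[.06+.185*np.cos(.3-a),.125+.185*np.sin(.3-a),.078])).round(1))
```

```text
[ 0.4904 -0.0259  0.2557]
1.8 [317.8 261.1] [125.4 250.8]
1.84 [318.2 268.4] [125.4 250.8]
1.87 [318.3 273.7] [125.4 250.8]
1.9 [318.1 278.9] [125.4 250.8]
side [[292.3 263.5]]
side [[286.7 268.4]]
side [[282.6 271.6]]
```

View pics/w43.png

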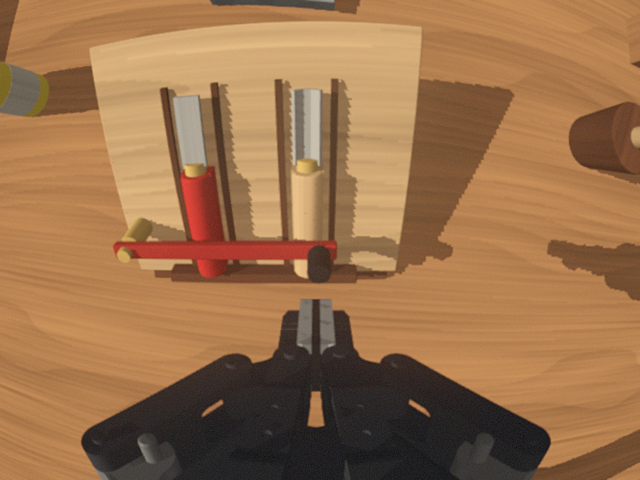

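View pics/s43.png

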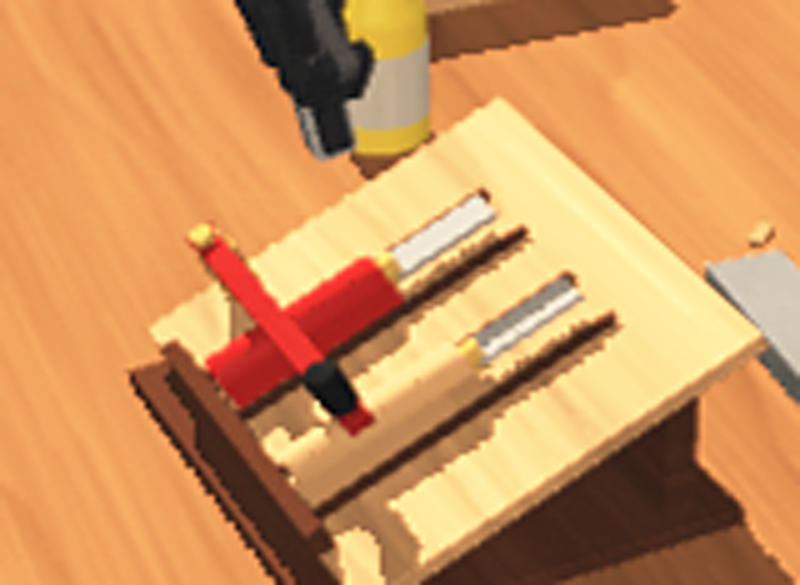

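Run:
```python
from workcell import robot
print(robot.get_obs()["clock"]); print(robot.job_done())
```

```text
33.5
the job is handed in; nothing more can be done
None
```

Both tools are in the rack and the keeper is closed. I handed the job in at 33.5 s, with the gripper clear of everything.

- **Placement:** The chisel is in the left channel and the gouge in the right. Each lies flat between its ribs, blade up the slope. The chisel's handle end looks to be touching the ledge. The gouge was let go about 2 mm short of it by my estimate, and I did not measure the gap afterwards.
- **Keeper:** I pushed it by the knob until it stopped moving, at about 12 N. In the last wrist picture the knob is where it should be at 1.87 rad, its closed stop.
- **Bystanders:** I went nowhere near the glue bottle, mallet or stone. What the last pictures show of them looks unmoved, but none is fully in view and I did not re-measure them.

Two things did not go as they should:

- **Force spike:** While I was setting the gouge down, the wrist force briefly read about 115 N, just under the 120 N limit. The gouge was already touching the floor of the channel, and my next step of a few millimetres pressed it harder. I relieved it in the next step. Readings come only at the end of each move, so I cannot rule out a higher peak in between.
- **Fingertip position:** In the pictures the fingertips stood about 35–40 mm further back than the description says. My first attempt to grip the chisel therefore closed on air above it. I corrected the height from the pictures and touched nothing in doing so.

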